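# Pack and register a printing block

## Task

Pack the printing bed: take the steel packing plate out of its wooden cradle (only its long sides can be gripped there), put it down on the board, take it again by its short ends and lay it flat on the floor of the channel between the aluminium fences, inside the four corner stubs. Then set the square printing block, relief up, on the plate between the fences with its edge about 20 mm short of the red line, on the open-end side, let go, and push it towards the yellow closed end until that trailing edge meets the red line, square to the channel. Drop neither part, and leave the wax tin, seam roller and bone folder where they are.

Things in the scene. Friction and masses are not known exactly. Their poses are not given: they have to be found in the camera images.
- work_board: Pale wooden board, fixed, 284 (x) x 940 (y) x 40 thick, lying flat on the table; everything stands on it. Its top is at z = 0.040 m. Origin: centre of its underside, at z = 0.
- bed: Printing bed, fixed: dark wooden base 84 (x) x 170 (y) x 8 mm, an aluminium fence 10 thick along each long side, fence tops 42 above the board. Between them a channel 58 wide runs along y, its floor 8 above the board, open at the -y end, closed at the +y end by a yellow crossbar as high as the fences (inner face y = +77). Origin: centre of the underside, on the board.
- line (a point): Point on the red line (2 wide, across both fence tops and down their inner faces), midway between the fences, 42 above the board, at y = -19 in the bed's frame; axes as the bed's. The block is right when its face towards the open (-y) end is at this line: its centre then lies 25 from it towards the closed end (+y).
- plate_place (a point): Centre of the plate's place on the channel floor, 8 above the board, at x = y = 0 of the bed; axes as the bed's. Four steel stubs 6 high, 7.5 (x) x 8 (y), stand against the fences with inner faces at y = -35.5 and +35.5; at each end 43 is left free between them for a finger.
- plate_cradle: Wooden cradle, fixed, that holds the packing plate at the start: a rest 46 wide (y), its top 14 above the board, between two cheeks at its +x and -x ends (inner faces 70 apart, each 8 thick, 60 wide, tops 42 above the board). Open at the +y and -y sides. Origin: centre of its underside.
- plate_mid (a point): Centre (half-way up) of the steel packing plate, 66 (x) x 50 (y) x 10 (z), about 0.25 kg, lying flat. At the start its x runs from cheek to cheek (along x of the cradle) and its underside is 14 above the board; in the bed its x must run along y of the bed, and its top is then 18 above the board.
- block_mid (a point): Centre (half-way up the wooden body) of the printing block: wood, 50 x 50 x 26 high plus a relief 5 high on top that cannot be gripped, about 0.1 kg. It stands on the board, relief up. Square: any of its four faces may face the open end.
- wax_tin_mid (a point): Centre of a round green wax tin, diameter 62, 46 high; bystander.
- seam_roller_mid (a point): Centre of a green-handled seam roller, 166 long (its x) x 38 x 31 high, lying down; bystander.
- bone_folder_mid (a point): Centre of a pale bone folder, a flat blade 145 long (its x) x 23 x 4 high; bystander.
- plate: The same steel packing plate; origin at the centre of its underside.
- block: The same printing block; origin at the centre of its underside.

How it is judged (in metres and radians):
On the way, in this order (a step that is already met when the one before it is completed fails the run):
1. the packing plate lies flat on the channel's floor between the stubs, let go (x of plate_mid in the frame of bed between -0.006 and 0.006 m and y of plate_mid in the frame of bed between -0.006 and 0.006 m and z of plate_mid in the frame of bed between 0.01 and 0.016 m and angle between the x axis of plate_mid and the y axis of bed, either way round below 0.15 rad and angle between plate_mid's own z axis and vertical below 0.06 rad and contact force between the fingers and plate below 0.2 N and linear speed of plate below 0.02 m/s), for 0.2 s.
2. the block stands on the plate between the fences, let go, its edge 8 to 34 mm short of the red line (x of plate_mid in the frame of bed between -0.006 and 0.006 m and y of plate_mid in the frame of bed between -0.006 and 0.006 m and z of plate_mid in the frame of bed between 0.01 and 0.016 m and angle between the x axis of plate_mid and the y axis of bed, either way round below 0.15 rad and angle between each of plate_mid, block_mid's own z axis and vertical below 0.06 rad and x of block_mid in the frame of bed between -0.007 and 0.007 m and z of block_mid in the frame of bed between 0.028 and 0.034 m and y of block_mid in the frame of bed between -0.028 and -0.002 m and contact force between the fingers and block below 0.2 N and linear speed of block below 0.02 m/s), for 0.2 s.
At the end, for the whole second after the job is handed in: The plate lies flat on the channel's floor between the stubs (centre within 6 mm); the block stands upright on it between the fences, square to the channel within 0.08 rad, its open-end face within 3.5 mm of the red line; both let go and at rest (all of step 1 and x of block_mid in the frame of bed between -0.007 and 0.007 m and z of block_mid in the frame of bed between 0.028 and 0.034 m and angle between block_mid's own z axis and vertical below 0.06 rad and y of block_mid in the frame of bed between 0.0025 and 0.0095 m and (angle between the x axis of block_mid and the x axis of bed, either way round below 0.08 rad or angle between the x axis of block_mid and the y axis of bed, either way round below 0.08 rad) and contact force between the fingers and block below 0.2 N and linear speed of block below 0.02 m/s); the robot touches nothing.
It fails at once if plate dropped (falling free at over 0.4 m/s, about 8 mm) (contact force between the fingers and plate below 0.2 N and contact force between plate and anything else below 0.2 N and linear speed of plate above 0.4 m/s).
It fails at once if block dropped (falling free at over 0.4 m/s, about 8 mm) (contact force between the fingers and block below 0.2 N and contact force between block and anything else below 0.2 N and linear speed of block above 0.4 m/s).
It fails at once if wax tin, seam roller or bone folder moved by more than 30 mm (distance of any of wax_tin_mid, seam_roller_mid, bone_folder_mid from where it was at the start of the episode above 0.03 m).
It also fails if it takes over 72 s, if anything falls off the work surface, if the arm or the gripper's body presses on something with over 40 N, if the wrist force passes 120 N, or if a joint passes its speed limit or range.

## Robot

A 6-joint arm with a two-finger parallel gripper is mounted at the origin on a cart in front of the work surface, level with it; the furniture and walls round the work are solid. World frame = base frame: x ahead of the robot, y to its left, z up, the work surface at z = 0. Lengths are in mm, angles in rad, forces in N, time in s.
With the tool pointing down it reaches from about 275 to 750 mm from the base axis. Payload 10.2 kg.
Tool frame: the origin (TCP) lies midway between the tips of the shut fingers; the grasp point (between the pads) lies 19 mm behind it; y points along the fingers, z is the direction in which the jaws open and shut, and the axes are right-handed (so a half turn about y gives the same grasp; the last joint's range is limited). The gripper opens to 85 mm and grips with 20 to 120 N. Pads are 22 mm wide; open, the fingers measure 114 mm over their backs; the gripper's body (76 mm by 85 mm) begins 54 mm behind the grasp point. The pads swing forward as they close: fully open they stand 13 mm farther back than shut.
Start: joints at [0.921, 0.313, 1.498, -0, 1.331, -0.223], TCP at [217.342, 477.905, 231.294] pointing down, gripper open.
Joint ranges: [-2.94, 2.94], [-0.97, 2.17], [0.19, 2.56], [-1.23, 4.37], [0.02, 3.11], [-2.88, 2.88]. Speed limits (rad/s): [2.39, 2.39, 3.01, 3.14, 3.14, 3.14].

## Interface

Orientations are given as a unit quaternion [w, x, y, z].
In Python, from rig import ctrl gives the robot as it stands.
- The arm moves only by the shell command python3 -m inch 'ROWS' [OPENING] [FORCE]. ROWS is JSON, one flat list of numbers, 6 for each row, row after row: the shift along the tool's x, y, z in cm, then the turn, a rotation vector about the tool's x, y, z in rad. A call has 1 to 8 rows; each row is the pose to reach, as a shift and turn from the pose commanded when the call began, along the tool's axes at that moment; what a row does not reach only later rows make up. A row lasts 1/12 s, in which the tool goes at most 41.7 mm and 7.16 degrees, less where a joint would pass 70% of its speed; a pose out of reach is approached as far as the arm can. A call with a gripper value outside its range is refused whole. OPENING is the gripper command: -1 is fully open, 1 is shut, values between are in proportion, set as the call begins (- or left out, the last holds). The fingers move at their own pace and stop on an object; FORCE is the grip in N (left out, the last holds). Time passes only in rows, so rows that repeat a pose let the fingers close. It gives the time, the measured TCP pose, the force and the opening at its end, in the units of the state.
- ctrl.sense(): the state, without advancing time (a new reading comes with each control period).
- ctrl.capture(name): name is "side" or "top" or "wrist"; returns the picture (420x560x3 uint8, red, green, blue); there is no depth.
- ctrl.get_calibration(name): a dict with "fx", "fy", "cx", "cy" (pixels), "world_to_cam" (4x4, takes a point from world to camera coordinates). Camera axes: x right, y down, z forward; pixel columns grow to the right and rows downward; lengths in mm; the calibration is good to about 2 mm. A picture is of the moment at which its call begins: read the wrist's pose just before it. get_calibration takes no time and is no camera call; for the wrist camera it gives the pose at the moment of the call.
- ctrl.finish_job(): hands the job in, once; it reports no verdict.
Trained networks look in the newest picture that a camera, given by its name, has taken for a name from the list of things; names that differ only in an ending like _2 or _b are one class to them, and where a whole thing is asked for, a point or a joint stands for the part that bears it (a point fixed in the world has none). Each returns a list of dicts, best first, with "score" (0 to 1); they miss things now and then, are a little off and sometimes report something else, mostly with a low value. They report only what shows in the picture. A call takes as long as a camera call.
- ctrl.search_frame(thing, camera): "uv" ([column, row] in pixels, amid what is visible of it).
The state is a dict: "time_s": time; "joints": joint angles; "dq": joint speeds; "tau": joint torques, N m; "eef_pos": TCP position; "ee_rot": TCP orientation; "force": force on the tool from outside, world axes, zero at the start; "wrist_torque": the same for the moment, N m; "grip_width": opening from 0.0 (shut) to 1.0 (fully open).
Only numpy, scipy, OpenCV 4.12 (cv2) and the standard library are available. Lean on these libraries where they do the work, as an engineer would, in place of code of your own. Each camera call takes 0.05 s, during which the arm holds its last target.

## Working session

There is one attempt and no reset: what is moved stays moved. The work goes in short steps, Python scripts to look and compute and a shell command to move; the robot and the scene stay as the last step left them, time stands still between calls to the robot, and variables do not carry over. Pictures are saved under pics/ and viewed, and the job is handed in when it is done.

```bash
ls; mkdir -p pics
cat > h.py <<'E'
import numpy as np, cv2
from rig import ctrl
from scipy.spatial.transform import Rotation as R
def snap(cam,name):
    im=ctrl.capture(cam); cv2.imwrite('pics/'+name+'.png',cv2.cvtColor(np.asarray(im),cv2.COLOR_RGB2BGR)); return im
def ray(cam,uv,z,c=None):
    c=c or ctrl.get_calibration(cam); T=np.array(c['world_to_cam']); Rm=T[:3,:3];t=T[:3,3]
    o=-Rm.T@t; d=Rm.T@np.array([(uv[0]-c['cx'])/c['fx'],(uv[1]-c['cy'])/c['fy'],1])
    return o+d*(z-o[2])/d[2]
def proj(cam,p,c=None):
    c=c or ctrl.get_calibration(cam); T=np.array(c['world_to_cam']); q=T[:3,:3]@np.array(p)+T[:3,3]
    return [c['fx']*q[0]/q[2]+c['cx'],c['fy']*q[1]/q[2]+c['cy']]
def rot():
    w,x,y,z=ctrl.sense()['ee_rot']; return R.from_quat([x,y,z,w])
E
python3 - <<'E'
from h import *
s=ctrl.sense();print({k:np.round(v,3).tolist() for k,v in s.items()})
print(np.round(rot().as_matrix(),3))
for c in ['top','side','wrist']:
    snap(c,c+'0')
    for t in ['bed','plate_cradle','plate','block','wax_tin_mid','seam_roller_mid','bone_folder_mid','line','plate_place']:
        r=ctrl.search_frame(t,c); print(c,t,[(np.round(a['uv'],1).tolist(),round(a['score'],2)) for a in r[:2]])
print(ctrl.sense()['time_s'])
E
```

```text
pics
{'time_s': 0.0, 'joints': [0.921, 0.313, 1.498, 0.0, 1.331, -0.223], 'dq': [-0.0, 0.001, -0.001, -0.0, 0.0, 0.002], 'tau': [-0.0, -41.227, -25.974, -0.0, 0.004, 0.0], 'eef_pos': [217.168, 477.684, 230.718], 'ee_rot': [-0.691, 0.691, -0.15, 0.15], 'force': [-0.612, 0.429, -1.058], 'wrist_torque': [-0.015, -0.004, -0.032], 'grip_width': 0.999}
[[ 0.91  -0.001  0.414]
 [-0.414 -0.001  0.91 ]
 [-0.    -1.    -0.001]]
top bed [([282.3, 224.7], 0.92), ([411.4, 222.5], 0.38)]
top plate_cradle [([408.7, 231.3], 0.75), ([283.0, 224.3], 0.32)]
top plate [([408.4, 219.0], 0.72)]
top block [([162.6, 233.8], 0.91)]
top wax_tin_mid [([213.8, 184.1], 0.65)]
top seam_roller_mid [([363.4, 180.7], 0.9)]
top bone_folder_mid [([287.1, 172.8], 0.55)]
top line []
top plate_place [([280.4, 225.6], 0.78)]
side bed [([254.5, 212.5], 0.77)]
side plate_cradle [([320.7, 350.6], 0.69), ([320.8, 337.1], 0.16)]
side plate [([319.0, 336.9], 0.91), ([257.1, 217.0], 0.4)]
side block [([209.6, 140.1], 0.7)]
side wax_tin_mid [([275.3, 158.7], 0.64)]
side seam_roller_mid [([343.3, 266.9], 0.69)]
side bone_folder_mid [([311.8, 211.3], 0.63)]
side line [([253.9, 213.4], 0.64)]
side plate_place [([256.9, 215.8], 0.58)]
wrist bed [([260.9, 370.2], 0.28)]
wrist plate_cradle []
wrist plate []
wrist block [([266.3, 371.6], 0.72)]
wrist wax_tin_mid []
wrist seam_roller_mid []
wrist bone_folder_mid []
wrist line []
wrist plate_place []
1.5
```

View pics/top0.png

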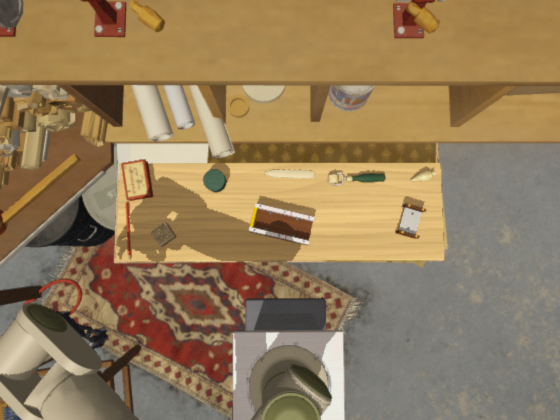

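View pics/side0.png

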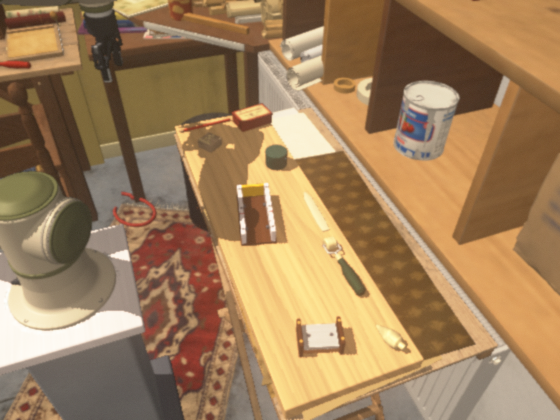

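View pics/wrist0.png

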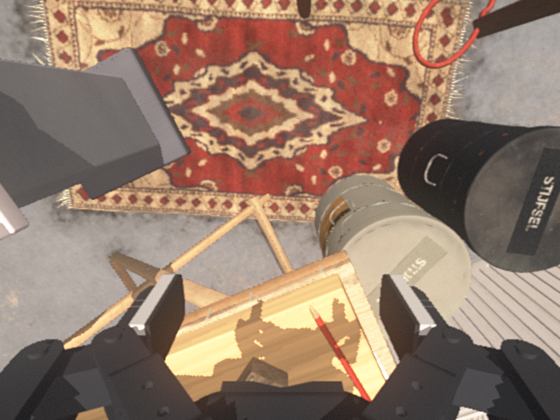

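Run:
```python
from h import *
for t,uv,z in [('bed',(282,225),60),('cradle',(409,228),64),('plate',(408.4,225),64),('block',(162.6,233.8),68),('tin',(213.8,184),86),('roller',(363,181),60),('folder',(287,173),44)]: print(t,np.round(ray('top',uv,z),1))
for c in ['top','side']:
    k=ctrl.get_calibration(c);T=np.array(k['world_to_cam']);print(k['fx'],np.round(-T[:3,:3].T@T[:3,3]),np.round(T[:3,:3],2).tolist())
```

```text
bed [456.3  15.3  60. ]
cradle [ 446.1 -344.6   64. ]
plate [ 454.6 -343.2   64. ]
block [432.6 348.8  68. ]
tin [570.  205.3  86. ]
roller [ 581.7 -217.7   60. ]
folder [6.082e+02 1.000e-01 4.400e+01]
436.8047026365667 [ 385.   22. 1296.] [[-0.01, -1.0, 0.02], [-0.99, 0.0, -0.1], [0.1, -0.02, -0.99]]
482.82225708732796 [ 209. -790.  873.] [[0.93, -0.36, 0.01], [-0.24, -0.64, -0.73], [0.27, 0.68, -0.69]]
```

```bash
cat >> h.py <<'E'
def goto(p,yaw=None):
    """rows to reach p (mm), tool z direction at yaw (rad, world), tool y straight down"""
    s=ctrl.sense(); Rm=rot().as_matrix()
    z=Rm[:,2]; cur=np.arctan2(z[1],z[0]); 
    if yaw is None: yaw=cur
    yaw=cur+((yaw-cur+np.pi/2)%np.pi-np.pi/2)
    zz=np.array([np.cos(yaw),np.sin(yaw),0]); yy=np.array([0,0,-1.]); xx=np.cross(yy,zz)
    Rt=np.c_[xx,yy,zz]
    d=Rm.T@(np.array(p)-s['eef_pos'])/10; rv=R.from_matrix(Rm.T@Rt).as_rotvec()
    print('t',round(s['time_s'],2),'pos',np.round(s['eef_pos'],1),'yaw',round(cur,4),'w',round(s['grip_width'],3),'F',np.round(s['force'],1),'q6',round(s['joints'][5],2))
    print('shift cm',np.round(d,2),'turn',np.round(rv,3), 'rows',round(max(np.linalg.norm(d)/4.17,np.linalg.norm(rv)/.125),1))
E
python3 - <<'E'
from h import *
k=ctrl.get_calibration('wrist');T=np.array(k['world_to_cam']);o=-T[:3,:3].T@T[:3,3]
Rm=rot().as_matrix();s=ctrl.sense()
print(k['fx'],'cam in tool',Rm.T@(o-s['eef_pos']),'axes',np.round(T[:3,:3]@Rm,3).tolist())
goto([440,-20,250],np.pi/2-0.18)
goto([440,-20,250],-0.18)
E
```

```text
338.5635439657719 cam in tool [ -79.73870846 -142.03178038    0.35360854] axes [[0.001, -0.001, 1.0], [0.951, -0.309, -0.002], [0.309, 0.951, 0.001]]
t 1.5 pos [217.3 477.9 231.3] yaw 1.144 w 1.0 F [-0.4 -0.5 -0.2] q6 -0.22
shift cm [ 40.88  -1.87 -36.11] turn [ 0.    -0.247 -0.   ] rows 13.1
t 1.5 pos [217.3 477.9 231.3] yaw 1.144 w 1.0 F [-0.4 -0.5 -0.2] q6 -0.22
shift cm [ 40.88  -1.87 -36.11] turn [0.    1.324 0.   ] rows 13.1
```

```bash
python3 -m inch '[40.9,-1.9,-36.1,0,-0.25,0,40.9,-1.9,-36.1,0,-0.25,0,40.9,-1.9,-36.1,0,-0.25,0,40.9,-1.9,-36.1,0,-0.25,0,40.9,-1.9,-36.1,0,-0.25,0,40.9,-1.9,-36.1,0,-0.25,0,40.9,-1.9,-36.1,0,-0.25,0,40.9,-1.9,-36.1,0,-0.25,0]'; python3 -c "
from h import *
goto([430,10,250],np.pi/2-0.18)"
```

```text
time_s: 2.17
eef_pos: [350.6, 179.3, 243.0]
ee_rot: [0.704, -0.704, 0.062, -0.063]
force: [1.5, 0.8, 1.1]
grip_width: 1.002
t 2.17 pos [350.6 179.3 243. ] yaw 1.3943 w 1.002 F [1.5 0.8 1.1] q6 -1.22
shift cm [ 10.79  -0.7  -15.27] turn [-0.     0.004  0.001] rows 4.5
```

```bash
python3 -m inch '[10.8,-0.7,-15.3,0,0,0,10.8,-0.7,-15.3,0,0,0,10.8,-0.7,-15.3,0,0,0,10.8,-0.7,-15.3,0,0,0,10.8,-0.7,-15.3,0,0,0,10.8,-0.7,-15.3,0,0,0]'; python3 -c "
from h import *
import json
k=ctrl.get_calibration('wrist'); 
snap('wrist','bed1'); json.dump({a:np.array(b).tolist() for a,b in k.items()},open('bed1.json','w'))
for t in ['bed','line','plate_place']: print(t,ctrl.search_frame(t,'wrist')[:1])
goto([430,-345,250],np.pi/2-0.0)"
```

```text
time_s: 2.67
eef_pos: [431.1, 8.1, 249.6]
ee_rot: [-0.704, 0.704, -0.064, 0.064]
force: [-1.1, 0.8, -0.8]
grip_width: 1.0
bed [{'uv': [301.6, 205.8], 'score': 0.74}]
line [{'uv': [296.2, 206.7], 'score': 0.97}]
plate_place [{'uv': [300.6, 205.1], 'score': 0.88}]
t 2.87 pos [429.4  12.4 249.7] yaw 1.3949 w 1.0 F [ 0.3 -0.1  0.3] q6 -1.64
shift cm [  6.31  -0.04 -35.18] turn [-0.    -0.176 -0.   ] rows 8.6
```

View pics/bed1.png

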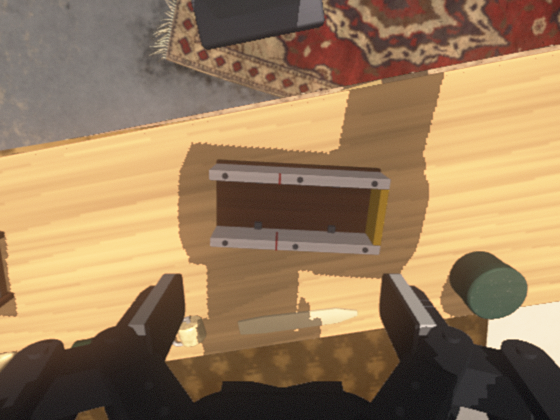

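```bash
python3 -c "
import cv2
im=cv2.imread('pics/bed1.png')[145:265,195:405]
cv2.imwrite('pics/bed1c.png',cv2.resize(im,None,fx=3.8,fy=3.8,interpolation=cv2.INTER_CUBIC))"
```

```text
(no output)
```

View pics/bed1c.png

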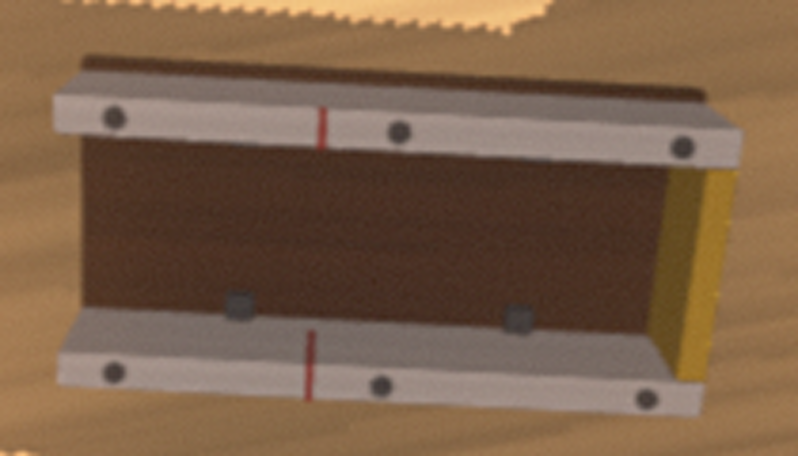

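```bash
cat >> h.py <<'E'
from scipy.optimize import least_squares
def fit(obj,pix,c,x0,verbose=True):
    obj=np.array(obj,float);pix=np.array(pix,float)
    def f(v):
        C,S=np.cos(v[2]),np.sin(v[2])
        return np.concatenate([np.array(proj('wrist',[v[0]+C*o[0]-S*o[1],v[1]+S*o[0]+C*o[1],o[2]],c))-p for o,p in zip(obj,pix)])
    r=least_squares(f,x0,x_scale=[10,10,.1],loss='soft_l1')
    print('fit',np.round(r.x,4),'rms px',np.sqrt(np.mean(f(r.x)**2)),np.round(f(r.x).reshape(-1,2),1).tolist()); return r.x
E
python3 - <<'E'
from h import *; import json
c=json.load(open('bed1.json'))
o=[(-39,-85,82),(-29,-85,82),(-39,85,82),(-29,85,82),(29,-85,82),(39,-85,82),(29,85,82),(39,85,82),(-29,-19,82),(29,-19,82),(29,-85,48)]
p=np.array([(54,95),(54,132),(742,130),(740,166),(62,352),(57,384),(704,385),(698,415),(321,148),(311,367),(83,308)])/3.8+[195,145]
fit(o,p,c,[456,10,-.18])
E
```

```text
fit [ 4.583571e+02  1.939750e+01 -2.341000e-01] rms px 0.6233064102933972 [[-0.4, -0.3], [-0.2, 0.5], [1.1, -0.2], [0.0, 0.7], [-1.4, 0.1], [0.0, 0.9], [0.7, -0.5], [0.9, 0.7], [0.1, -0.1], [-0.2, -0.7], [-0.6, -0.5]]
```

```bash
python3 -m inch '[6.3,0,-35.2,0,-0.17,0,6.3,0,-35.2,0,-0.17,0,6.3,0,-35.2,0,-0.17,0,6.3,0,-35.2,0,-0.17,0,6.3,0,-35.2,0,-0.17,0,6.3,0,-35.2,0,-0.17,0,6.3,0,-35.2,0,-0.17,0,6.3,0,-35.2,0,-0.17,0]'; python3 -m inch '[0.8,0,-4,0,0,0,0.8,0,-4,0,0,0,0.8,0,-4,0,0,0]'
python3 -c "
from h import *
import json
goto([420,-345,250],np.pi/2-0.0)
k=ctrl.get_calibration('wrist'); 
snap('wrist','cr1'); json.dump({a:np.array(b).tolist() for a,b in k.items()},open('cr1.json','w'))
for t in ['plate_cradle','plate']: print(t,ctrl.search_frame(t,'wrist')[:1])
"
```

```text
time_s: 3.53
eef_pos: [430.0, -315.3, 250.0]
ee_rot: [-0.707, 0.707, -0.002, 0.002]
force: [0.8, -0.1, 1.0]
grip_width: 0.998
time_s: 3.78
eef_pos: [437.9, -354.7, 248.9]
ee_rot: [0.708, -0.707, 0.003, -0.002]
force: [-0.2, -0.1, -0.8]
grip_width: 1.001
t 3.78 pos [ 437.9 -354.7  248.9] yaw 1.5637 w 1.001 F [-0.2 -0.1 -0.8] q6 -2.45
shift cm [-1.8  -0.11  0.96] turn [-0.001 -0.007 -0.001] rows 0.5
plate_cradle [{'uv': [289.7, 177.3], 'score': 0.62}]
plate [{'uv': [293.7, 213.8], 'score': 0.67}]
```

View pics/cr1.png

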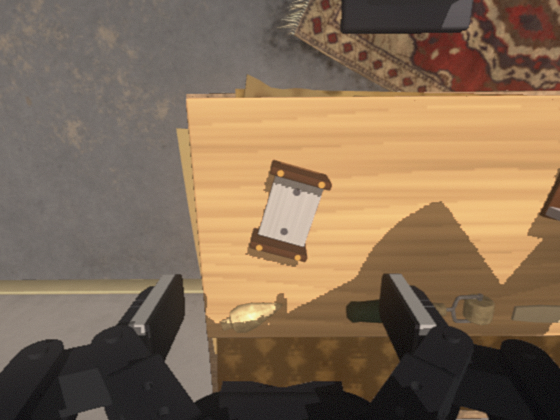

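```bash
python3 -c "
import cv2
im=cv2.imread('pics/cr1.png')[150:275,235:345]
cv2.imwrite('pics/cr1c.png',cv2.resize(im,None,fx=4.8,fy=4.8,interpolation=cv2.INTER_CUBIC))"
```

```text
(no output)
```

View pics/cr1c.png

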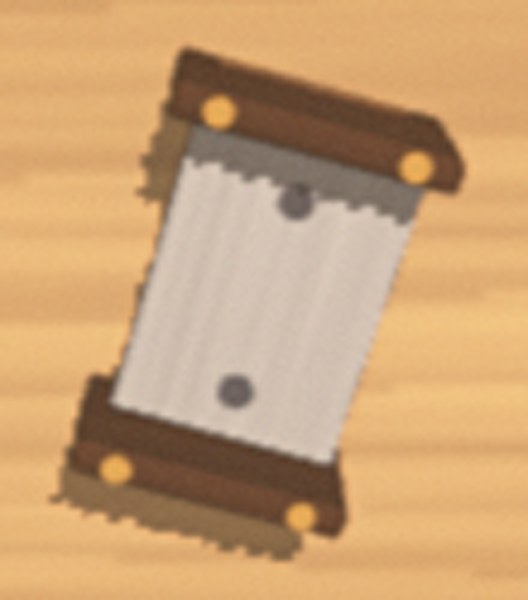

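Run:
```python
from h import *; import json
c=json.load(open('cr1.json'))
P=lambda a:np.array(a)/4.8+[235,150]
o=[(33,-25,64),(33,25,64),(-35,30,82),(-35,-30,82),(43,-30,82),(43,30,82),(0,0,64)]
p=P([(110,404),(333,464),(462,192),(165,112),(65,468),(338,537),(265.5,297.5)])
v=fit(o,p,c,[450,-345,-.3])
fit(o[:2]+o[6:],np.r_[p[:2],p[6:]],c,v)
# long edges directions
for a,b in [((190,125),(110,404)),((425,190),(333,464))]:
    A=ray('wrist',P(a),64,c);B=ray('wrist',P(b),64,c);d=B-A;print(A,B,np.arctan2(d[1],d[0]),np.linalg.norm(d))
A=ray('wrist',P((296,203)),64,c);B=ray('wrist',P((235,392)),64,c);print('ctr',(A+B)/2,np.arctan2(*(B-A)[1::-1]))
goto([v[0],v[1],140],v[2]+np.pi/2)
```

```text
fit [ 4.647638e+02 -3.459445e+02 -2.849000e-01] rms px 0.767319268228738 [[-0.3, -0.7], [-0.7, -1.1], [-0.1, 0.8], [0.2, 0.3], [0.5, 0.4], [1.3, 0.9], [-0.7, -1.4]]
fit [ 4.660038e+02 -3.452348e+02 -2.927000e-01] rms px 0.19343203866015923 [[0.2, 0.2], [-0.3, 0.0], [0.0, -0.2]]
[ 428.91544147 -360.71526256   64.        ] [ 490.18835381 -378.93574677   64.        ] -0.2890385826571026 63.924610531578
[ 443.06056562 -312.18967545   64.        ] [ 504.77623458 -330.50953953   64.        ] -0.28855794992080847 64.37733463203908
ctr [ 466.62943801 -345.40145871   64.        ] -0.29872318479712756
t 3.93 pos [ 438.1 -352.9  250.1] yaw 1.5661 w 0.996 F [-0.6  0.2  1. ] q6 -2.45
shift cm [ 2.66 11.01  0.71] turn [-0.    0.28  0.  ] rows 2.7
```

```bash
python3 -m inch '[2.8,13,0.7,0,0.28,0,2.8,13,0.7,0,0.28,0,2.8,13,0.7,0,0.28,0,2.8,13,0.7,0,0.28,0,2.8,13,0.7,0,0.28,0]' -1 60
python3 -c "
from h import *
import json
k=ctrl.get_calibration('wrist'); 
snap('wrist','cr2'); json.dump({a:np.array(b).tolist() for a,b in k.items()},open('cr2.json','w'))
goto([466,-345.3,53],1.281)
"
```

```text
time_s: 4.35
eef_pos: [465.5, -345.9, 118.4]
ee_rot: [0.701, -0.699, 0.101, -0.099]
force: [0.5, -0.6, 0.2]
grip_width: 1.0
t 4.4 pos [ 466.1 -347.3  120.9] yaw 1.2869 w 0.998 F [-0.8  0.2  0.7] q6 -2.13
shift cm [-0.06  6.79  0.19] turn [0.    0.006 0.   ] rows 1.6
```

View pics/cr2.png

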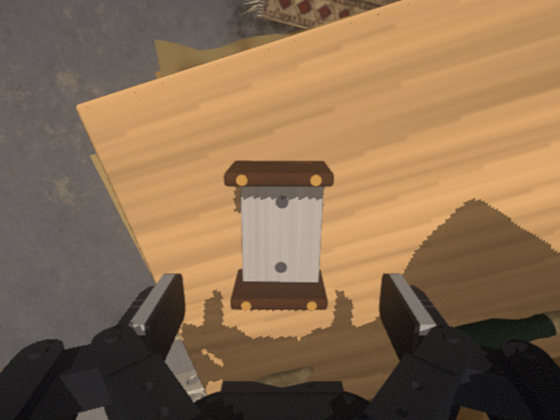

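```bash
python3 - <<'E'
from h import *; import json
c=json.load(open('cr2.json'))
A=ray('wrist',(282,201.5),64,c);B=ray('wrist',(281,267.5),64,c);print((A+B)/2,np.arctan2(*(B-A)[1::-1]))
v=fit([(33,-25,64),(33,25,64),(-35,30,82),(-35,-30,82)],[(242,282),(321,283),(333,186),(224,186)],c,[466,-345,-.29])
E
python3 -m inch '[0,3,0.1,0,0,0,0,5,0.1,0,0,0,0,6.8,0.1,0,0,0,0,6.8,0.1,0,0,0,0,6.8,0.1,0,0,0]' -1 60
```

```text
[ 466.06258528 -345.46140895   64.        ] -0.29873138103446
fit [ 4.65039e+02 -3.46191e+02 -2.73600e-01] rms px 1.2883818204243558 [[0.3, -0.2], [-2.2, -2.1], [1.4, 0.1], [-0.3, 1.3]]
time_s: 4.82
eef_pos: [466.6, -347.7, 54.2]
ee_rot: [-0.699, 0.701, -0.1, 0.102]
force: [-0.4, -0.9, 0.0]
grip_width: 0.999
```

```bash
python3 -m inch '[0,0.1,0.2,0,0,0,0,0.1,0.2,0,0,0,0,0.1,0.2,0,0,0,0,0.1,0.2,0,0,0,0,0.1,0.2,0,0,0,0,0.1,0.2,0,0,0,0,0.1,0.2,0,0,0,0,0.1,0.2,0,0,0]' 1 60
python3 -c "
from h import *
snap('wrist','cr3');goto([466,-345.3,53],1.281)"
```

```text
time_s: 5.48
eef_pos: [467.1, -345.7, 52.7]
ee_rot: [-0.699, 0.701, -0.1, 0.102]
force: [-1.1, 1.2, 9.0]
grip_width: 0.564
t 5.53 pos [ 467.1 -345.7   52.7] yaw 1.2843 w 0.563 F [-0.7  1.5  9.6] q6 -2.12
shift cm [-0.12 -0.03  0.  ] turn [0.002 0.003 0.002] rows 0.0
```

View pics/cr3.png

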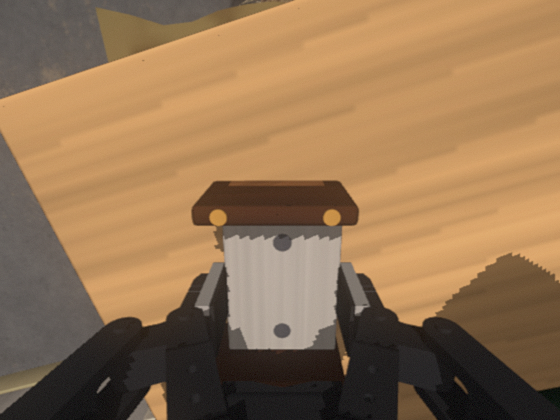

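```bash
python3 -m inch '[0,-1,0,0,0,0,0,-2.5,0,0,0,0,0,-4,0,0,0,0,0,-6,0,0,0,0,0,-7,0,0,0,0,0,-7,0,0,0,0]' 
python3 -c "
from h import *
snap('wrist','cr4');goto([440,-200,80],-.234);goto([440,-200,80],0)"
```

```text
time_s: 6.03
eef_pos: [467.3, -345.8, 123.3]
ee_rot: [-0.699, 0.701, -0.1, 0.102]
force: [0.6, -0.7, -2.8]
grip_width: 0.561
t 6.08 pos [ 466.7 -345.2  121.5] yaw 1.2841 w 0.563 F [-0.7  0.4 -3.8] q6 -2.12
shift cm [-6.68  4.13 13.18] turn [-0.     1.518  0.002] rows 12.1
t 6.08 pos [ 466.7 -345.2  121.5] yaw 1.2841 w 0.563 F [-0.7  0.4 -3.8] q6 -2.12
shift cm [-6.68  4.13 13.18] turn [-0.     1.284  0.002] rows 10.3
```

View pics/cr4.png

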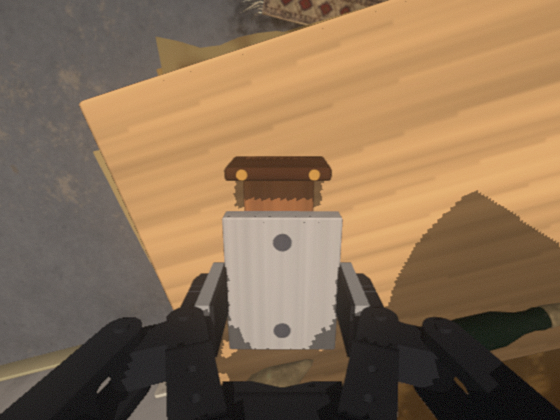

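```bash
python3 -m inch '[-2,0,4,0,0.12,0,-4,0,8,0,0.25,0,-7.5,0,13.5,0,0.38,0,-7.5,0,13.5,0,0.5,0,-7.5,0,13.5,0,0.62,0,-7.5,0,13.5,0,0.74,0,-7.5,0,13.5,0,0.86,0,-7.5,0,13.5,0,0.98,0]' 
python3 -c "
from h import *
goto([430,-195,55],-.234)"
```

```text
time_s: 6.75
eef_pos: [432.3, -193.7, 119.7]
ee_rot: [0.569, -0.569, 0.421, -0.419]
force: [0.6, 0.0, -2.9]
grip_width: 0.562
t 6.75 pos [ 432.3 -193.7  119.7] yaw 0.2984 w 0.562 F [ 0.6  0.  -2.9] q6 -0.97
shift cm [ 0.06  6.47 -0.25] turn [ 0.002  0.532 -0.001] rows 4.3
```

```bash
python3 -m inch '[0,2,0,0,0.12,0,0,4,0,0,0.25,0,0,5.5,0,0,0.38,0,0,6.5,0,0,0.5,0,0,6.5,0,0,0.53,0,0,6.5,0,0,0.53,0,0,6.5,0,0,0.53,0]' 
python3 -c "
from h import *
goto([430,-195,38.7],-.234)"
```

```text
time_s: 7.33
eef_pos: [432.5, -194.1, 55.1]
ee_rot: [0.441, -0.441, 0.553, -0.552]
force: [0.0, 0.3, -3.0]
grip_width: 0.565
t 7.33 pos [ 432.5 -194.1   55.1] yaw -0.2244 w 0.565 F [ 0.   0.3 -3. ] q6 -0.45
shift cm [ 0.15  1.64 -0.22] turn [ 0.001  0.01  -0.001] rows 0.4
```

```bash
python3 -m inch '[0,0.7,0,0,0.01,0,0,1.2,0,0,0.01,0,0,1.5,0,0,0.01,0,0,1.6,0,0,0.01,0,0,1.65,0,0,0.01,0,0,1.65,0,0,0.01,0]' 
python3 -c "
from h import *
goto([430,-195,38.7],-.234)"
```

```text
time_s: 7.83
eef_pos: [432.8, -194.3, 39.1]
ee_rot: [-0.438, 0.438, -0.555, 0.555]
force: [0.5, -0.1, -2.0]
grip_width: 0.561
t 7.83 pos [ 432.8 -194.3   39.1] yaw -0.2358 w 0.561 F [ 0.5 -0.1 -2. ] q6 -0.43
shift cm [ 0.13  0.04 -0.26] turn [-0.    -0.002  0.   ] rows 0.1
```

```bash
python3 -m inch '[0,0.08,0,0,0,0,0,0.08,0,0,0,0,0,0.08,0,0,0,0]' 
python3 -m inch '[0,0,0,0,0,0,0,0,0,0,0,0,0,0,0,0,0,0,0,0,0,0,0,0,0,0,0,0,0,0,0,0,0,0,0,0]' -1
python3 -c "
from h import *
goto([430,-195,110],1.337)"
```

```text
time_s: 8.08
eef_pos: [432.9, -194.4, 38.7]
ee_rot: [-0.438, 0.438, -0.555, 0.556]
force: [-0.0, 0.3, 2.5]
grip_width: 0.56
time_s: 8.58
eef_pos: [432.8, -194.3, 38.4]
ee_rot: [-0.438, 0.438, -0.555, 0.555]
force: [-0.5, 0.1, -0.5]
grip_width: 0.996
t 8.58 pos [ 432.8 -194.3   38.4] yaw -0.2361 w 0.996 F [-0.5  0.1 -0.5] q6 -0.43
shift cm [ 0.13 -7.16 -0.26] turn [-0.     1.569 -0.   ] rows 12.5
```

```bash
python3 -m inch '[0,-2.5,0,0,0,0,0,-5,0,0,-0.1,0,0,-7.2,0,0,-0.22,0,0,-7.2,0,0,-0.34,0,0,-7.2,0,0,-0.46,0,0,-7.2,0,0,-0.58,0,0,-7.2,0,0,-0.7,0,0,-7.2,0,0,-0.82,0]' -1
python3 -m inch '[0,0,0,0,-0.12,0,0,0,0,0,-0.24,0,0,0,0,0,-0.36,0,0,0,0,0,-0.48,0,0,0,0,0,-0.6,0,0,0,0,0,-0.72,0,0,0,0,0,-0.75,0,0,0,0,0,-0.75,0]' -1
python3 -c "
from h import *
import json
k=ctrl.get_calibration('wrist'); 
snap('wrist','pl1'); json.dump({a:np.array(b).tolist() for a,b in k.items()},open('pl1.json','w'))
goto([433,-194,36],1.337)
"
```

```text
time_s: 9.25
eef_pos: [432.7, -194.3, 110.4]
ee_rot: [-0.624, 0.624, -0.333, 0.333]
force: [0.4, -0.6, 0.6]
grip_width: 0.999
time_s: 9.92
eef_pos: [432.8, -194.3, 110.4]
ee_rot: [-0.702, 0.702, -0.083, 0.083]
force: [0.8, -0.5, -0.3]
grip_width: 1.0
t 9.97 pos [ 432.8 -194.3  110.4] yaw 1.333 w 1.006 F [-0.3  0.4 -0.1] q6 -2.0
shift cm [0.02 7.44 0.03] turn [-0.    -0.004 -0.   ] rows 1.8
```

View pics/pl1.png

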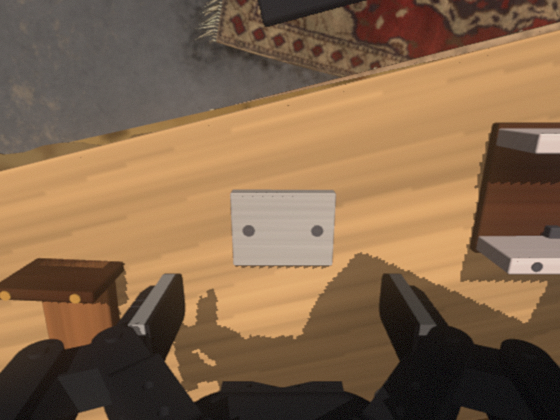

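Run:
```python
from h import *; import json
c=json.load(open('pl1.json'))
o=[(-33,25,50),(33,25,50),(33,-25,50),(-33,-25,50)]
v=fit(o,[(232,191),(334.5,191),(332.5,266),(232.5,266)],c,[433,-194,1.337])
A=ray('wrist',(248.5,231),50,c);B=ray('wrist',(317.5,231),50,c);print((A+B)/2,np.arctan2(*(B-A)[1::-1]))
goto([v[0],v[1],36.5],v[2])
im=cv2.imread('pics/pl1.png')[180:280,215:350]
cv2.imwrite('pics/pl1c.png',cv2.resize(im,None,fx=5,fy=5,interpolation=cv2.INTER_CUBIC))
```

```text
fit [ 432.1287 -192.916     1.3317] rms px 1.3375297417608851 [[-2.7, 0.8], [1.7, 1.0], [-0.2, -1.0], [0.3, -1.2]]
[ 433.03780334 -192.91300344   50.        ] 1.3333945512211411
t 9.97 pos [ 432.8 -194.3  110.4] yaw 1.333 w 1.006 F [-0.3  0.4 -0.1] q6 -2.0
shift cm [-0.09  7.39  0.12] turn [-0.     0.001 -0.   ] rows 1.8
```

View pics/pl1c.png

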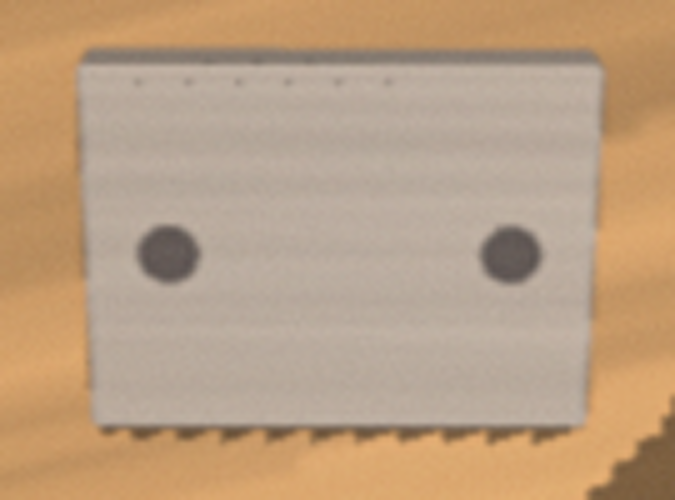

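```bash
python3 -m inch '[0,3,0.1,0,0,0,0,5.5,0.13,0,0,0,0,7,0.13,0,0,0,0,7.4,0.13,0,0,0,0,7.4,0.13,0,0,0,0,7.4,0.13,0,0,0]' -1
python3 -m inch '[0,0,0,0,0,0,0,0,0,0,0,0,0,0,0,0,0,0,0,0,0,0,0,0,0,0,0,0,0,0]' 1 60
python3 -c "
from h import *
snap('wrist','pl2');goto([433,-193,36.5],1.333)"
```

```text
time_s: 10.47
eef_pos: [433.5, -193.4, 37.1]
ee_rot: [-0.702, 0.702, -0.083, 0.084]
force: [0.8, 0.1, -0.5]
grip_width: 0.998
time_s: 10.88
eef_pos: [433.6, -193.5, 38.1]
ee_rot: [-0.702, 0.703, -0.083, 0.084]
force: [-3.5, 2.0, 12.6]
grip_width: 0.747
t 10.93 pos [ 433.6 -193.5   38.1] yaw 1.334 w 0.747 F [-3.3  2.4 12.4] q6 -2.0
shift cm [-0.07  0.16  0.04] turn [0.001 0.001 0.002] rows 0.0
```

View pics/pl2.png

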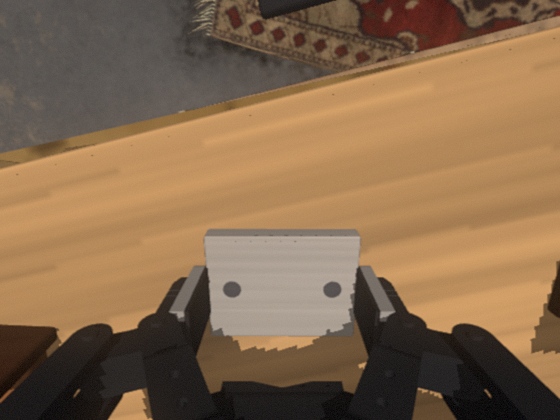

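```bash
python3 -m inch '[0,-1,0,0,0,0,0,-3,0,0,0,0,0,-6.5,0,0,0,0,0,-9.7,0,0,0,0,0,-9.7,0,0,0,0]'
python3 -c "
from h import *
goto([400,30,135],1.337)"
```

```text
time_s: 11.35
eef_pos: [435.3, -194.6, 139.6]
ee_rot: [-0.7, 0.704, -0.08, 0.087]
force: [0.6, -1.5, -1.3]
grip_width: 0.747
t 11.35 pos [ 435.3 -194.6  139.6] yaw 1.3341 w 0.747 F [ 0.6 -1.5 -1.3] q6 -2.0
shift cm [-8.7   0.28 21.  ] turn [ 0.004 -0.003  0.01 ] rows 5.5
```

```bash
python3 -m inch '[-1.5,0,3.5,0,0,0,-3,0,7,0,0,0,-5,0,11,0,0,0,-7,0,15,0,0,0,-8,0,19,0,0,0,-8.7,0.3,21,0,0,0,-8.7,0.3,21,0,0,0,-8.7,0.3,21,0,0,0]'
python3 -m inch '[0,0,0,0,0,0,0,0,0,0,0,0]'
python3 -c "
from h import *
import json
k=ctrl.get_calibration('wrist'); 
snap('wrist','bed2'); json.dump({a:np.array(b).tolist() for a,b in k.items()},open('bed2.json','w'))
goto([458.3,19.4,135],1.337)"
```

```text
time_s: 12.02
eef_pos: [397.4, 32.5, 130.4]
ee_rot: [-0.702, 0.702, -0.083, 0.083]
force: [0.0, -0.1, -3.6]
grip_width: 0.743
time_s: 12.18
eef_pos: [397.9, 30.7, 130.5]
ee_rot: [-0.702, 0.702, -0.084, 0.084]
force: [0.4, 0.6, -2.3]
grip_width: 0.741
t 12.23 pos [397.9  30.6 130.4] yaw 1.3324 w 0.747 F [-0.4 -0.1 -2.6] q6 -1.55
shift cm [ 6.13 -0.46  0.33] turn [ 0.    -0.005  0.   ] rows 1.5
```

View pics/bed2.png

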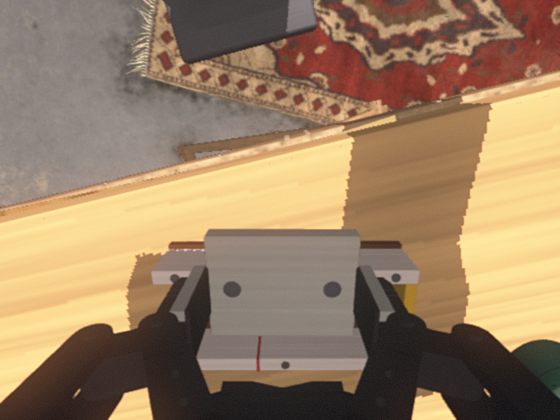

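```bash
python3 -c "
import cv2
im=cv2.imread('pics/bed2.png')[235:380,140:430]
cv2.imwrite('pics/bed2c.png',cv2.resize(im,None,fx=2.75,fy=2.75,interpolation=cv2.INTER_CUBIC))"
```

```text
(no output)
```

View pics/bed2c.png

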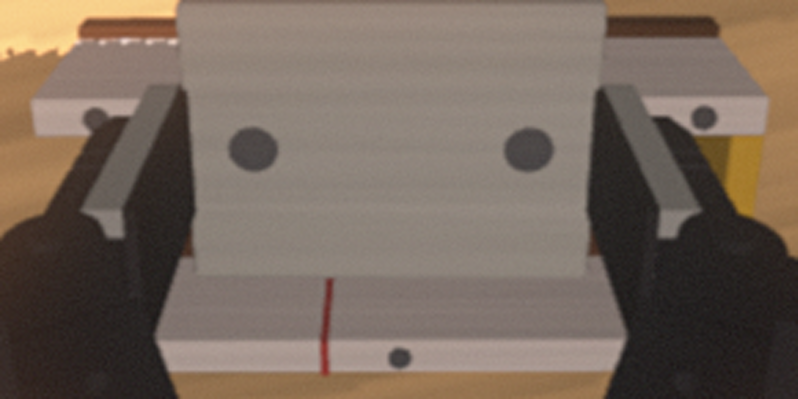

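Run:
```python
from h import *; import json
c=json.load(open('bed2.json'))
o=[(-39,-85,82),(-29,-85,82),(-39,85,82),(-29,85,82),(29,-19,82),(39,-19,82)]
p=np.array([(32,97),(34,134),(768,97),(765,134),(325,338),(325,373)])/2.75+[140,235]
v=fit(o,p,c,[458,19,-.234])
goto([v[0]+.5,v[1],100],v[2]+np.pi/2)
```

```text
fit [ 4.575322e+02  1.928310e+01 -2.392000e-01] rms px 0.7958888605682312 [[-1.5, -0.1], [-0.3, 0.5], [1.8, -0.3], [0.9, 0.3], [-0.4, 0.6], [-0.1, -0.5]]
t 12.23 pos [397.9  30.6 130.4] yaw 1.3324 w 0.747 F [-0.4 -0.1 -2.6] q6 -1.55
shift cm [6.11 3.04 0.32] turn [0.    0.001 0.   ] rows 1.6
```

```bash
python3 - <<'E'
from h import *; import json
c=json.load(open('bed2.json'))
A=ray('wrist',(232.3,289),130.4+11.9,c);B=ray('wrist',(332.5,289),142.3,c);m=(A+B)/2;print(m,np.linalg.norm(A-B),np.arctan2(*(B-A)[1::-1]), rot().as_matrix().T@(m-ctrl.sense()['eef_pos']))
E
python3 -m inch '[2.5,0,0.1,0,0,0,5,0,0.2,0,0,0,6.1,0,0.3,0,0,0,6.1,0,0.3,0,0,0,6.1,0.5,0.3,0,0,0,6.1,2.5,0.3,0,0,0,6.1,3,0.3,0,0,0,6.1,3,0.3,0,0,0]'
python3 -c "
from h import *
snap('wrist','in1');snap('side','in1s');goto([458.3,19.3,46.5],1.334)"
```

```text
[396.94023175  31.76404814 142.3       ] 43.810321234936154 1.3308962527879236 [ -1.2426805  -11.8824449    0.86469046]
time_s: 12.9
eef_pos: [456.2, 20.2, 99.1]
ee_rot: [0.702, -0.702, 0.085, -0.082]
force: [-0.3, 0.3, -2.8]
grip_width: 0.745
t 13.0 pos [457.5  20.1 100.7] yaw 1.3338 w 0.743 F [-0.  -0.5 -2. ] q6 -1.55
shift cm [ 0.09  5.42 -0.06] turn [ 0. -0. -0.] rows 1.3
```

View pics/in1.png

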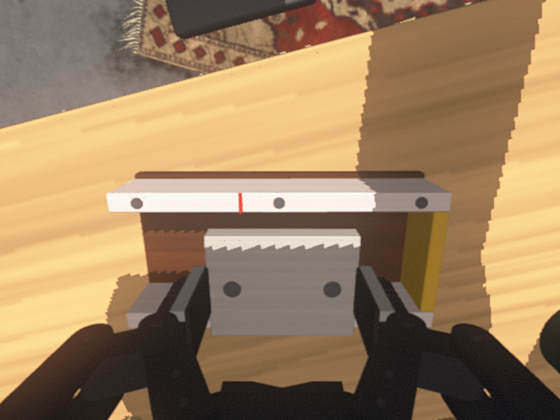

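Run:
```python
from h import *; import json
im=cv2.imread('pics/in1.png')[165:345,95:460]
cv2.imwrite('pics/in1c.png',cv2.resize(im,None,fx=2.19,fy=2.19,interpolation=cv2.INTER_CUBIC))
```

```text
(no output)
```

View pics/in1c.png

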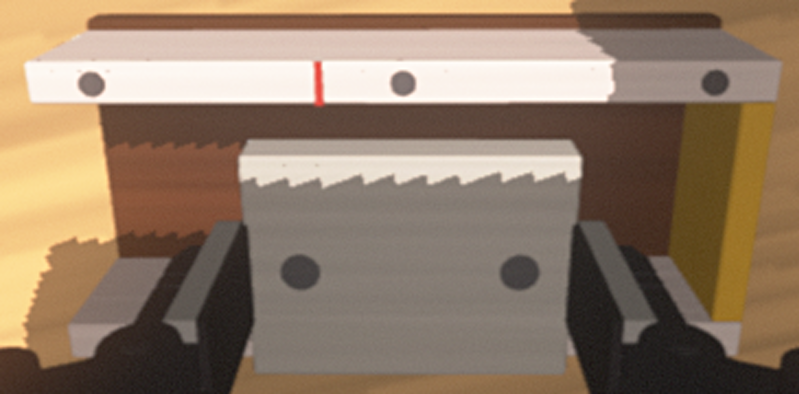

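View pics/in1s.png

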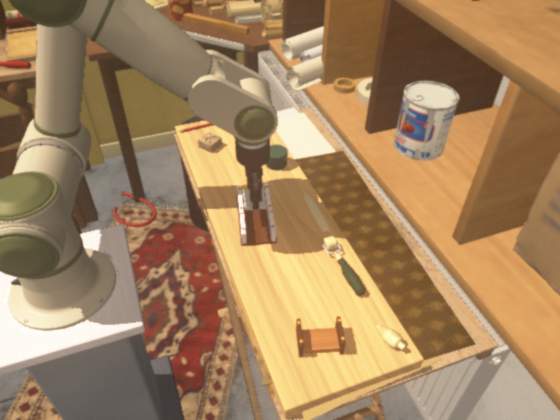

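Run:
```python
from h import *; import json
k=ctrl.get_calibration('wrist'); s=ctrl.sense()['eef_pos']
snap('wrist','in2'); json.dump({a:np.array(b).tolist() for a,b in k.items()},open('in2.json','w'))
a=cv2.imread('pics/in1.png',0)[175:220,100:460].astype(np.float32);b=cv2.imread('pics/in2.png',0)[175:220,100:460].astype(np.float32)
d=np.array(cv2.phaseCorrelate(a,b)[0]);print(s,d)
o=[(-39,-85,82),(-39,85,82),(-29,-85,82),(-29,85,82),(-39,-19,82),(-29,-19,82)]
p=np.array([(26,62),(781,61),(32,102),(775,102),(317.5,62),(319.5,103)])/2.19+[95,165]+d
v=fit(o,p,k,[458,19,-.234])
Rm=rot().as_matrix()
for u in [(232.3,289.5),(332.5,289.5)]: print(Rm.T@(ray('wrist',u,s[2]+11.9,k)-s))
print(Rm.T@(np.array([v[0],v[1],100])-s))
```

```text
[457.52308965  20.06126883 100.7411299 ] [-0.14990909 -2.89018638]
fit [ 4.583006e+02  1.902260e+01 -2.374000e-01] rms px 0.7267328321597344 [[-1.5, -0.3], [1.0, -0.2], [-1.0, 0.9], [0.6, 0.5], [0.2, -0.4], [0.1, 0.3]]
[ -1.08443459 -11.90128652 -21.10080912]
[ -0.99989694 -11.90040307  22.70643519]
[ 0.99893679  0.74193498 -0.82722162]
```

```bash
python3 -m inch '[0.2,0,-0.15,0,0,0,0.2,1.5,-0.15,0,0,0,0.2,3,-0.15,0,0,0,0.2,4,-0.15,0,0,0,0.2,4.5,-0.15,0,0,0,0.2,4.5,-0.15,0,0,0,0.2,4.5,-0.15,0,0,0]'
python3 -c "
from h import *
snap('wrist','in3');goto([458.3,19.3,46.1],1.334)"
```

```text
time_s: 13.63
eef_pos: [459.8, 18.1, 55.9]
ee_rot: [-0.702, 0.702, -0.083, 0.084]
force: [0.2, -0.3, -2.8]
grip_width: 0.746
t 13.68 pos [459.9  18.1  56.1] yaw 1.334 w 0.744 F [-0.2  0.1 -3.1] q6 -1.55
shift cm [-0.19  1.    0.08] turn [-0.    -0.     0.001] rows 0.2
```

View pics/in3.png

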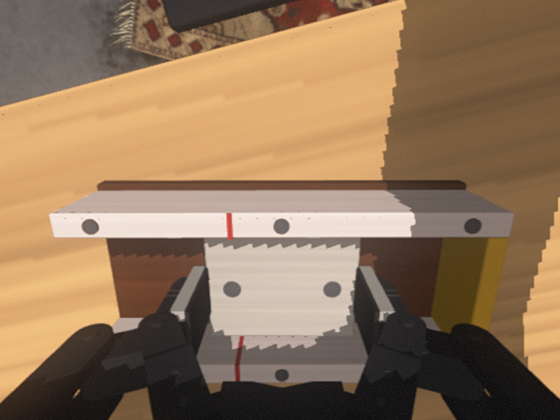

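```bash
python3 -m inch '[0,0.4,0,0,0,0,0,0.7,0,0,0,0,0,0.9,0,0,0,0,0,0.9,0,0,0,0]'
python3 -m inch '[0,0.05,0,0,0,0,0,0.1,0,0,0,0,0,0.15,0,0,0,0,0,0.15,0,0,0,0]'
python3 -c "
from h import *
snap('wrist','in4');goto([458.3,19.3,46.1],1.334)"
```

```text
time_s: 14.02
eef_pos: [459.3, 18.2, 46.3]
ee_rot: [-0.702, 0.702, -0.084, 0.083]
force: [-0.1, 0.4, -3.1]
grip_width: 0.747
time_s: 14.35
eef_pos: [459.4, 18.2, 46.1]
ee_rot: [-0.702, 0.702, -0.083, 0.083]
force: [-7.6, 1.0, 16.4]
grip_width: 0.744
t 14.4 pos [459.4  18.2  46.1] yaw 1.3342 w 0.745 F [-7.5  2.  17.8] q6 -1.55
shift cm [-0.14  0.    0.08] turn [0. 0. 0.] rows 0.0
```

View pics/in4.png

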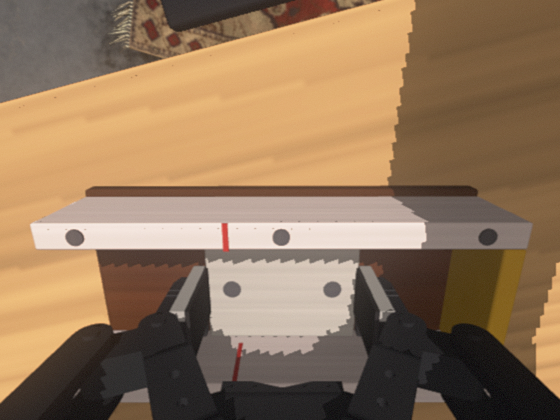

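```bash
python3 -m inch '[0,0,0,0,0,0,0,0,0,0,0,0,0,0,0,0,0,0,0,0,0,0,0,0,0,0,0,0,0,0]' -1
python3 -m inch '[0,-2,0,0,0,0,0,-5,0,0,0,0,-2,-8,0,0,0,0,-4,-9,0,0,0,0,-4,-9,0,0,0,0,-4,-9,0,0,0,0,-4,-9,0,0,0,0]' -1
python3 -c "
from h import *
import json
k=ctrl.get_calibration('wrist'); 
snap('wrist','in5'); json.dump({a:np.array(b).tolist() for a,b in k.items()},open('in5.json','w'))
goto([400,345,250],1.334)"
```

```text
time_s: 14.82
eef_pos: [459.4, 18.2, 44.8]
ee_rot: [-0.702, 0.702, -0.084, 0.084]
force: [-0.1, -0.0, 0.3]
grip_width: 1.001
time_s: 15.4
eef_pos: [420.8, 27.5, 134.4]
ee_rot: [0.702, -0.702, 0.084, -0.083]
force: [1.0, 0.5, -0.1]
grip_width: 1.004
t 15.45 pos [420.8  27.4 134.2] yaw 1.3338 w 1.004 F [-0.1 -0.   0.4] q6 -1.55
shift cm [ -9.49 -11.57  30.38] turn [ 0.    -0.    -0.001] rows 8.1
```

View pics/in5.png

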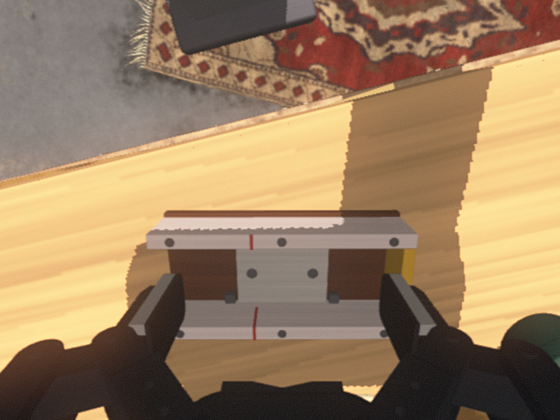

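Run:
```python
from h import *; import json
c=json.load(open('in5.json'))
im=cv2.imread('pics/in5.png')[200:345,140:425]
cv2.imwrite('pics/in5c.png',cv2.resize(im,None,fx=2.8,fy=2.8,interpolation=cv2.INTER_CUBIC))
A=ray('wrist',(252,273.5),58,c);B=ray('wrist',(312.7,273.5),58,c);print('plate',(A+B)/2,np.linalg.norm(A-B),np.arctan2(*(B-A)[1::-1]))
for u in [(169,242.3),(281.7,242.3),(394,242.3),(281.7,334),(180.5,334),(384,334)]: print(ray('wrist',u,82,c))
```

```text
plate [459.09701701  19.22259288  58.        ] 43.83168279570359 1.332074809971016
[408.57787298 -41.2338574   82.        ]
[425.16298536  26.95273915  82.        ]
[441.70239066  94.95141959  82.        ]
[491.37477977  10.87749434  82.        ]
[474.96885655 -56.4589447   82.        ]
[507.97216272  78.99976028  82.        ]
```

View pics/in5c.png

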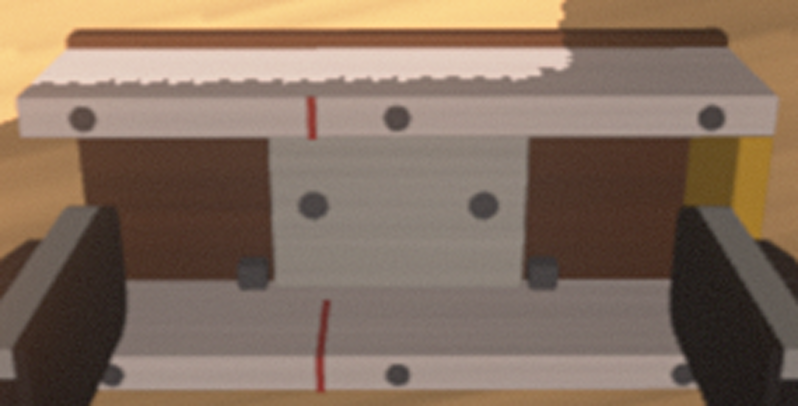

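```bash
python3 -m inch '[-3,-3,4,0,0,0,-6,-6,8,0,0,0,-9.5,-11.5,30.4,0,0,0,-9.5,-11.5,30.4,0,0,0,-9.5,-11.5,30.4,0,0,0,-9.5,-11.5,30.4,0,0,0,-9.5,-11.5,30.4,0,0,0,-9.5,-11.5,30.4,0,0,0]' -1
python3 -m inch '[0,0,2,0,0,0,0,0,2,0,0,0,0,0,2,0,0,0]' -1
python3 -c "
from h import *
import json
k=ctrl.get_calibration('wrist'); 
snap('wrist','bl1'); json.dump({a:np.array(b).tolist() for a,b in k.items()},open('bl1.json','w'))
print(ctrl.search_frame('block','wrist')[:1])
goto([435,349,120],1.334)"
```

```text
time_s: 16.12
eef_pos: [399.0, 335.7, 246.0]
ee_rot: [-0.702, 0.702, -0.084, 0.083]
force: [0.9, -0.4, 1.0]
grip_width: 1.0
time_s: 16.37
eef_pos: [403.9, 353.5, 244.9]
ee_rot: [-0.702, 0.703, -0.084, 0.082]
force: [-0.1, 0.1, -0.6]
grip_width: 1.002
[{'uv': [288.1, 205.6], 'score': 0.74}]
t 16.47 pos [403.9 352.2 245.5] yaw 1.3333 w 0.997 F [-0.2 -1.2  1. ] q6 -0.83
shift cm [ 3.11 12.55  0.44] turn [ 0.001 -0.001 -0.001] rows 3.1
```

View pics/bl1.png

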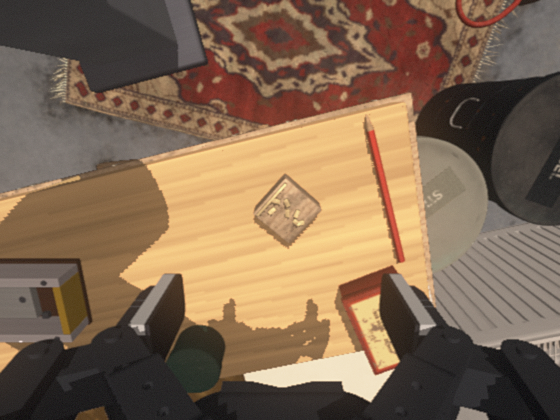

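```bash
python3 -c "
import cv2
im=cv2.imread('pics/bl1.png')[165:255,240:335]
cv2.imwrite('pics/bl1c.png',cv2.resize(im,None,fx=6.3,fy=6.3,interpolation=cv2.INTER_CUBIC))"
```

```text
(no output)
```

View pics/bl1c.png

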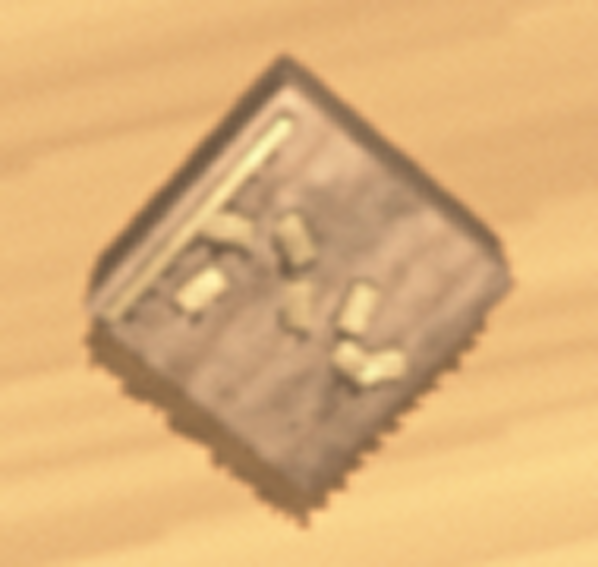

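Run:
```python
from h import *; import json
c=json.load(open('bl1.json'))
p=np.array([(287,85),(513,282),(308,495),(90,307)])/6.3+[240,165]
W=[ray('wrist',u,66,c) for u in p]; print(np.round(W,1).tolist())
# order image: top,right,bottom,left ; right=+z tool(+y), down=+x
for i in range(4):
    d=W[(i+1)%4]-W[i]; print(np.linalg.norm(d),np.arctan2(d[1],d[0]))
o=[(-25,-25,66),(-25,25,66),(25,25,66),(25,-25,66)]
d=W[1]-W[0]; v=fit(o,p,c,[435,349,np.arctan2(d[1],d[0])-np.pi/2])
for y in (v[2],v[2]+np.pi/2): goto([v[0],v[1],130],y)
```

```text
[[396.9, 359.3, 66.0], [436.1, 386.7, 66.0], [464.1, 346.9, 66.0], [424.5, 320.7, 66.0]]
47.868673800370686 0.6091713028488233
48.68052882532654 -0.9583164517982946
47.52147235851626 -2.5564844996129743
47.539722652149024 2.190948600694277
fit [430.3666 353.2295  -0.9652] rms px 1.0999853167350435 [[-0.1, -1.3], [1.4, 0.2], [0.2, 0.9], [-2.3, 0.1]]
t 16.47 pos [403.9 352.2 245.5] yaw 1.3333 w 0.997 F [-0.2 -1.2  1. ] q6 -0.83
shift cm [ 2.56 11.55  0.74] turn [ 0.001 -0.843 -0.002] rows 6.7
t 16.47 pos [403.9 352.2 245.5] yaw 1.3333 w 0.997 F [-0.2 -1.2  1. ] q6 -0.83
shift cm [ 2.56 11.55  0.74] turn [ 0.002  0.728 -0.001] rows 5.8
```

```bash
python3 -m inch '[2.6,3,0.7,0,0.12,0,2.6,6,0.7,0,0.24,0,2.6,9,0.7,0,0.36,0,2.6,12,0.7,0,0.48,0,2.6,12,0.7,0,0.6,0,2.6,12,0.7,0,0.72,0,2.6,12,0.7,0,0.73,0,2.6,12,0.7,0,0.73,0]' -1
python3 -c "
from h import *
import json
k=ctrl.get_calibration('wrist'); 
snap('wrist','bl2'); json.dump({a:np.array(b).tolist() for a,b in k.items()},open('bl2.json','w'))
im=cv2.imread('pics/bl2.png')[150:350,180:400]
cv2.imwrite('pics/bl2c.png',cv2.resize(im,None,fx=2.9,fy=2.9,interpolation=cv2.INTER_CUBIC))
goto([430.4,353.2,48],0.606)"
```

```text
time_s: 17.13
eef_pos: [431.0, 352.8, 126.5]
ee_rot: [-0.626, 0.626, -0.328, 0.328]
force: [0.3, 0.6, 0.6]
grip_width: 0.999
t 17.18 pos [431.  353.  126.7] yaw 0.6064 w 0.999 F [ 0.4 -1.   0.3] q6 -0.13
shift cm [-0.05  7.87 -0.04] turn [-0.  0.  0.] rows 1.9
```

View pics/bl2c.png

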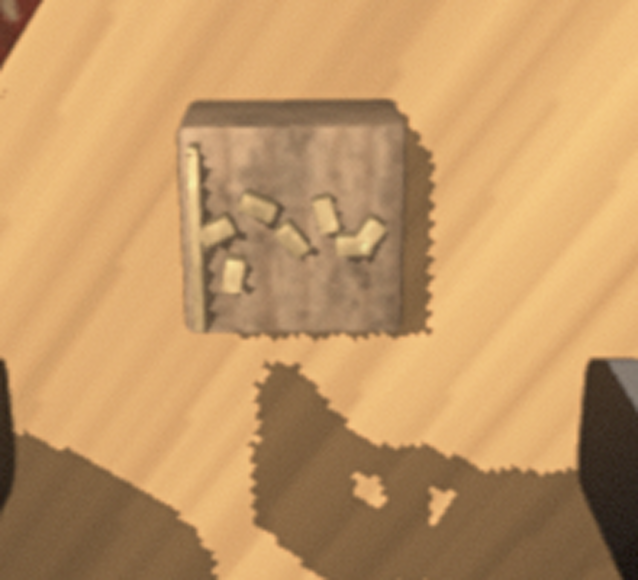

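```bash
python3 - <<'E'
from h import *; import json
c=json.load(open('bl2.json'))
P=lambda a:np.array(a)/2.9+[180,150]
o=[(-25,-25,66),(-25,25,66),(25,25,66),(25,-25,66)]
fit(o,P([(181,127),(405,127),(400,333),(186,332)]),c,[431,353,.606-np.pi/2])
E
python3 -m inch '[0,3,0,0,0,0,0,6,0,0,0,0,0,8,0,0,0,0,0,8.4,0,0,0,0,0,8.4,0,0,0,0,0,8.4,0,0,0,0]' -1
python3 -m inch '[0,0,0,0,0,0,0,0,0,0,0,0,0,0,0,0,0,0,0,0,0,0,0,0,0,0,0,0,0,0,0,0,0,0,0,0,0,0,0,0,0,0]' 1 40
python3 -c "
from h import *
snap('wrist','bl3');goto([430.4,353.2,42],0.606)"
```

```text
fit [430.5071 353.0997  -0.9681] rms px 1.205607705324881 [[-1.7, -0.8], [1.9, -0.7], [0.7, 1.0], [-0.8, 1.3]]
time_s: 17.68
eef_pos: [431.4, 353.8, 43.8]
ee_rot: [0.627, -0.626, 0.328, -0.329]
force: [0.3, -1.3, 0.4]
grip_width: 1.0
time_s: 18.27
eef_pos: [431.2, 353.9, 43.6]
ee_rot: [0.627, -0.626, 0.328, -0.329]
force: [-1.5, 0.1, 6.0]
grip_width: 0.574
t 18.32 pos [431.2 353.9  43.6] yaw 0.6043 w 0.58 F [-0.5 -0.   5.2] q6 -0.13
shift cm [ 0.01  0.16 -0.11] turn [-0.002 -0.002  0.   ] rows 0.0
```

View pics/bl3.png

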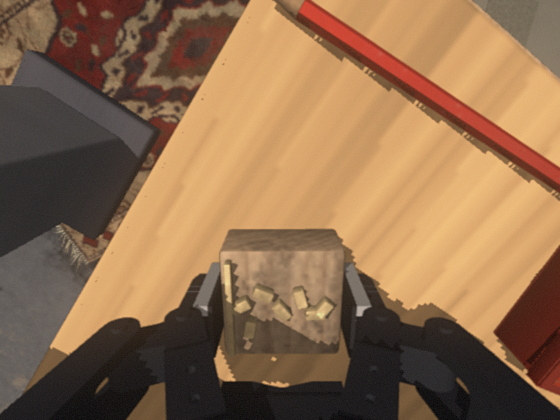

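```bash
python3 -m inch '[0,-1,0,0,0,0,0,-3,0,0,0,0,0,-6,0,0,0,0,0,-9.6,0,0,0,0,0,-9.6,0,0,0,0]'
python3 -c "
from h import *
goto([410,16,140],1.334)"
```

```text
time_s: 18.73
eef_pos: [433.2, 355.0, 145.8]
ee_rot: [0.629, -0.623, 0.326, -0.331]
force: [0.3, 0.6, -0.2]
grip_width: 0.574
t 18.73 pos [433.2 355.  145.8] yaw 0.6044 w 0.574 F [ 0.3  0.6 -0.2] q6 -0.13
shift cm [ 26.58   0.38 -21.18] turn [-0.01  -0.73   0.006] rows 8.2
```

```bash
python3 -m inch '[3,0,-2.4,0,-0.1,0,6.5,0,-5,0,-0.22,0,10,0,-8,0,-0.34,0,13,0,-10.5,0,-0.46,0,16.2,0,-13,0,-0.58,0,19.5,0,-15.6,0,-0.7,0,23,0,-18.4,0,-0.73,0,26.6,0.4,-21.2,0,-0.73,0]'
python3 -m inch '[0,0,0,0,0,0,0,0,0,0,0,0,0,0,0,0,0,0]'
python3 -c "
from h import *
import json
k=ctrl.get_calibration('wrist'); 
snap('wrist','pb1'); json.dump({a:np.array(b).tolist() for a,b in k.items()},open('pb1.json','w'))
goto([455.1,5.5,110],1.334)"
```

```text
time_s: 19.4
eef_pos: [409.3, 49.7, 137.1]
ee_rot: [-0.702, 0.702, -0.081, 0.082]
force: [1.6, -0.1, -0.5]
grip_width: 0.575
time_s: 19.65
eef_pos: [409.7, 51.3, 136.7]
ee_rot: [0.702, -0.702, 0.084, -0.084]
force: [0.7, 0.6, -0.7]
grip_width: 0.576
t 19.7 pos [409.7  51.9 136.6] yaw 1.3349 w 0.575 F [ 0.2  0.1 -0.7] q6 -1.49
shift cm [ 5.5   2.66 -3.45] turn [-0.     0.001  0.   ] rows 1.7
```

View pics/pb1.png

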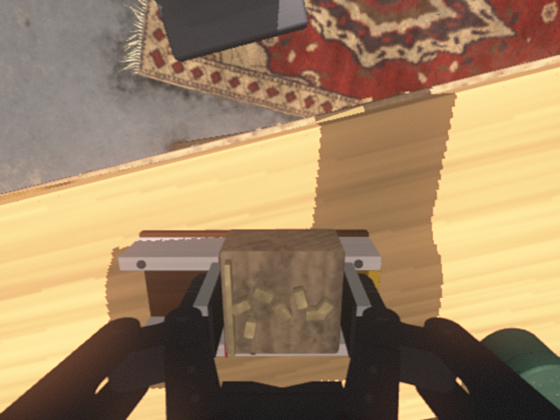

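```bash
python3 -m inch '[2.5,0,-1.5,0,0,0,5,0,-3,0,0,0,5.4,0.5,-3.5,0,0,0,5.4,2,-3.5,0,0,0,5.4,2.6,-3.5,0,0,0,5.4,2.6,-3.5,0,0,0,5.4,2.6,-3.5,0,0,0]'
python3 -c "
from h import *
import json
k=ctrl.get_calibration('wrist'); 
snap('wrist','pb2'); json.dump({a:np.array(b).tolist() for a,b in k.items()},open('pb2.json','w'))
goto([454.5,4.9,66],1.334)"
```

```text
time_s: 20.28
eef_pos: [453.7, 5.4, 110.4]
ee_rot: [0.702, -0.702, 0.083, -0.083]
force: [-0.1, 0.9, -0.6]
grip_width: 0.577
t 20.33 pos [454.    5.2 110.8] yaw 1.3353 w 0.573 F [ 0.1 -0.1 -1.1] q6 -1.58
shift cm [ 0.06  4.48 -0.02] turn [-0.     0.001  0.   ] rows 1.1
```

View pics/pb2.png

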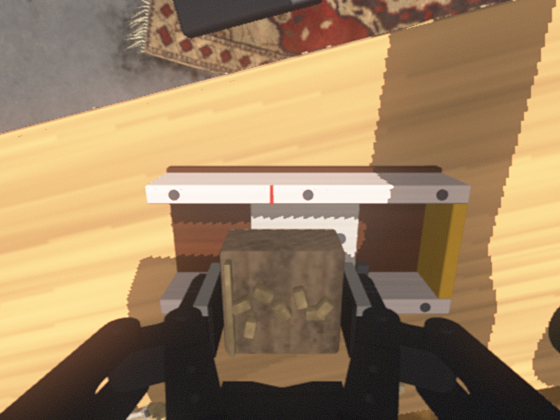

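```bash
python3 -m inch '[0,1.5,0,0,0,0,0,3,0,0,0,0,0,4,0,0,0,0,0,4.4,0,0,0,0,0,4.5,0,0,0,0,0,4.5,0,0,0,0]'
python3 -c "
from h import *
snap('wrist','pb3')
goto([454.5,4.9,61.6],1.334)"
```

```text
time_s: 20.83
eef_pos: [454.3, 4.6, 65.9]
ee_rot: [-0.702, 0.702, -0.083, 0.084]
force: [-0.6, 0.3, -1.5]
grip_width: 0.574
t 20.88 pos [454.4   4.5  66.1] yaw 1.3343 w 0.575 F [-0.4  0.2 -0.3] q6 -1.58
shift cm [-0.    0.45  0.04] turn [0.    0.    0.001] rows 0.1
```

View pics/pb3.png

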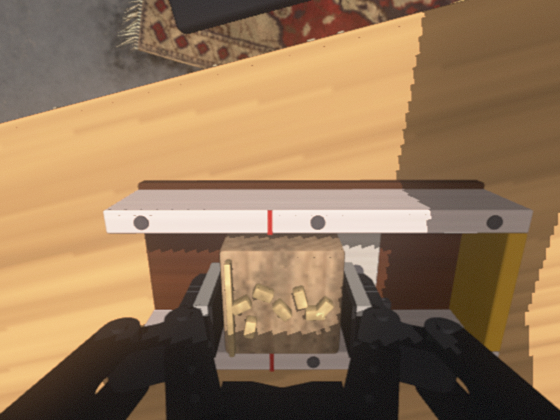

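```bash
python3 -m inch '[0,0.25,0,0,0,0,0,0.4,0,0,0,0,0,0.45,0,0,0,0,0,0.5,0,0,0,0,0,0.5,0,0,0,0]'
python3 -c "
from h import *
goto([454.5,4.9,61.6],1.334)"
```

```text
time_s: 21.3
eef_pos: [454.3, 4.4, 61.6]
ee_rot: [-0.702, 0.702, -0.083, 0.084]
force: [-4.8, 1.0, 14.1]
grip_width: 0.574
t 21.3 pos [454.3   4.4  61.6] yaw 1.3341 w 0.574 F [-4.8  1.  14.1] q6 -1.58
shift cm [ 0.01 -0.    0.05] turn [0.    0.    0.001] rows 0.0
```

```bash
python3 -m inch '[0,-0.05,0,0,0,0,0,-0.05,0,0,0,0,0,-0.05,0,0,0,0,0,-0.05,0,0,0,0,0,-0.05,0,0,0,0,0,-0.05,0,0,0,0]' -1
python3 -m inch '[0,-2,0,0,0,0,0,-5,0,0,0,0,-2,-7,0,0,0,0,-3,-7,0,0,0,0,-3,-7,0,0,0,0,-3,-7,0,0,0,0]' -1
python3 -c "
from h import *
import json
k=ctrl.get_calibration('wrist'); 
snap('wrist','pb4'); json.dump({a:np.array(b).tolist() for a,b in k.items()},open('pb4.json','w'))
im=cv2.imread('pics/pb4.png')[200:360,140:440]
cv2.imwrite('pics/pb4c.png',cv2.resize(im,None,fx=2.6,fy=2.6,interpolation=cv2.INTER_CUBIC))
goto([454.5,4.9,61.6],1.334)"
```

```text
time_s: 21.8
eef_pos: [454.0, 4.4, 60.8]
ee_rot: [0.702, -0.702, 0.084, -0.083]
force: [-0.8, -0.4, -0.0]
grip_width: 1.002
time_s: 22.3
eef_pos: [424.9, 11.5, 130.8]
ee_rot: [-0.702, 0.702, -0.083, 0.084]
force: [-0.0, -0.0, -0.2]
grip_width: 0.998
t 22.35 pos [425.1  11.4 130.5] yaw 1.3339 w 0.999 F [-0.2 -0.5  0.8] q6 -1.58
shift cm [3.01 6.89 0.06] turn [ 0. -0. -0.] rows 1.8
```

View pics/pb4c.png

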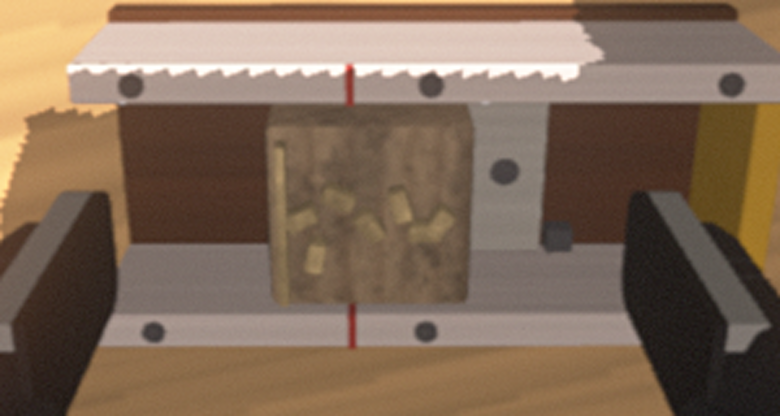

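```bash
python3 -c "
from h import *
goto([441.3,-49.5,115],1.334);goto([441.3,-49.5,64],1.334)"
```

```text
t 22.35 pos [425.1  11.4 130.5] yaw 1.3339 w 0.999 F [-0.2 -0.5  0.8] q6 -1.58
shift cm [ 3.    1.55 -5.54] turn [ 0. -0. -0.] rows 1.6
t 22.35 pos [425.1  11.4 130.5] yaw 1.3339 w 0.999 F [-0.2 -0.5  0.8] q6 -1.58
shift cm [ 3.01  6.65 -5.54] turn [ 0. -0. -0.] rows 2.2
```

```bash
python3 -m inch '[0,0,-2.5,0,0,0,1.5,0,-5.5,0,0,0,3,1.5,-5.5,0,0,0,3,1.5,-5.5,0,0,0,3,1.5,-5.5,0,0,0,3,1.5,-5.5,0,0,0,3,1.5,-5.5,0,0,0,3,1.5,-5.5,0,0,0]' 1 30
python3 -c "
from h import *
snap('wrist','pu0')
goto([441.3,-49.5,64],1.334)"
```

```text
time_s: 23.02
eef_pos: [441.0, -48.5, 116.2]
ee_rot: [-0.702, 0.702, -0.083, 0.083]
force: [0.4, -0.4, 0.4]
grip_width: -0.004
t 23.07 pos [441.  -48.6 116.2] yaw 1.3348 w -0.003 F [-0.8 -0.6 -0.4] q6 -1.71
shift cm [ 0.04  5.22 -0.08] turn [0.    0.001 0.   ] rows 1.3
```

View pics/pu0.png

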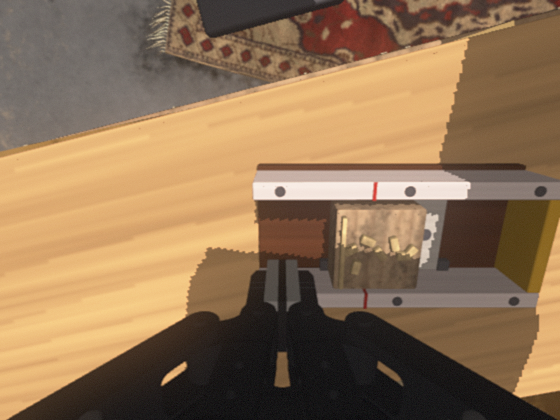

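```bash
python3 -m inch '[0,2,0,0,0,0,0,4,0,0,0,0,0,5,0,0,0,0,0,5.4,0,0,0,0,0,5.4,0,0,0,0]' 1 30
python3 -c "
from h import *
snap('wrist','pu1');snap('side','pu1s')
goto([441.3,-49.5,62],1.334)"
```

```text
time_s: 23.48
eef_pos: [440.8, -48.7, 61.5]
ee_rot: [0.702, -0.702, 0.084, -0.083]
force: [0.2, -0.1, 0.3]
grip_width: -0.002
t 23.58 pos [441.5 -49.   62.5] yaw 1.3342 w 0.002 F [-0.4  0.6  0.1] q6 -1.71
shift cm [-0.01  0.05 -0.05] turn [0.    0.    0.001] rows 0.0
```

View pics/pu1.png

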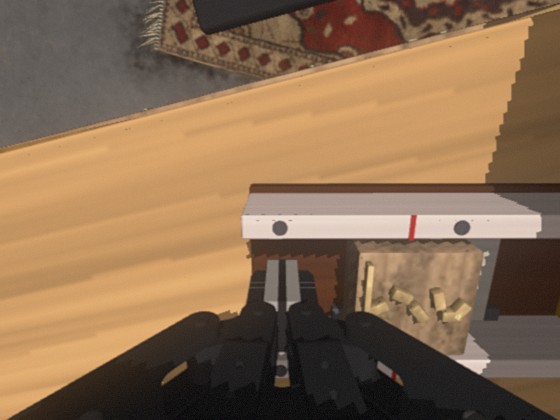

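```bash
python3 -m inch '[0,0,0.5,0,0,0,0,0,1,0,0,0,0,0,1.4,0,0,0,0,0,1.8,0,0,0,0,0,2.1,0,0,0,0,0,2.3,0,0,0,0,0,2.4,0,0,0,0,0,2.4,0,0,0]' 1 30
python3 -c "
from h import *
import json
k=ctrl.get_calibration('wrist'); 
snap('wrist','pu2'); json.dump({a:np.array(b).tolist() for a,b in k.items()},open('pu2.json','w'))
goto([441.3,-49.5,62],1.334)"
```

```text
time_s: 24.25
eef_pos: [446.8, -25.5, 61.9]
ee_rot: [0.702, -0.702, 0.083, -0.083]
force: [0.4, -0.4, 0.9]
grip_width: -0.004
t 24.3 pos [446.7 -25.5  61.8] yaw 1.334 w 0.002 F [-0.2  0.2 -0.2] q6 -1.65
shift cm [ 0.04 -0.02 -2.46] turn [-0.  0. -0.] rows 0.6
```

View pics/pu2.png

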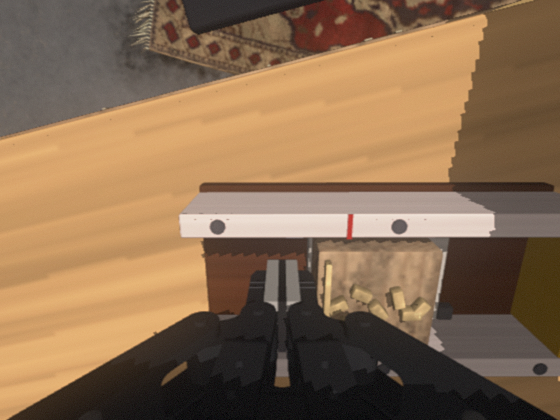

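Run:
```python
from h import *; import json
im=cv2.imread('pics/pu2.png')[200:400,180:460]
cv2.imwrite('pics/pu2c.png',cv2.resize(im,None,fx=2.85,fy=2.85,interpolation=cv2.INTER_CUBIC))
```

```text
(no output)
```

View pics/pu2c.png

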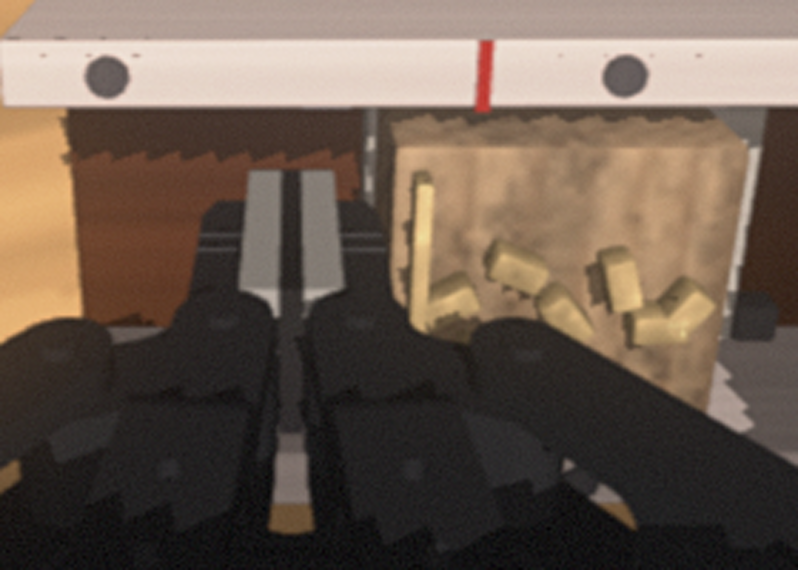

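```bash
cat > m.py <<'E'
from h import *; import json,sys
def meas(cal,P,L,Rr,l1,l2,pl=None):
    c=json.load(open(cal)); u=np.array([.235,.972,0])
    a=ray('wrist',P(L),84,c);b=ray('wrist',P(Rr),84,c);m=ray('wrist',P(l1),82,c);n=ray('wrist',P(l2),82,c)
    d=b-a; print('width',np.linalg.norm(d),'yaw err',np.arctan2(d[1],d[0])-1.334,'line yaw',np.arctan2(*(m-n)[1::-1])+.237,'edge-line',(a-m)@u,(a-n)@u,'ctr-line',((a+b)/2-m)@u)
E
python3 - <<'E'
from m import *
P=lambda a:np.array(a)/2.85+[180,200]
meas('pu2.json',P,(393,150),(747,150),(484,110),(486,41))
E
```

```text
width 48.230048416123886 yaw err -0.0016224799089601394 line yaw 0.03451714588138299 edge-line -12.4676919208817 -12.12218206062495 ctr-line 11.647423403241831
```

```bash
python3 -m inch '[0,0,0.3,0,0,0,0,0,0.6,0,0,0,0,0,0.8,0,0,0,0,0,1,0,0,0,0,0,1.1,0,0,0,0,0,1.2,0,0,0,0,0,1.2,0,0,0]' 1 30
python3 -c "
from h import *
import json
k=ctrl.get_calibration('wrist'); 
snap('wrist','pu3'); json.dump({a:np.array(b).tolist() for a,b in k.items()},open('pu3.json','w'))
im=cv2.imread('pics/pu3.png')[200:400,180:460]
cv2.imwrite('pics/pu3c.png',cv2.resize(im,None,fx=2.85,fy=2.85,interpolation=cv2.INTER_CUBIC))
goto([441.3,-49.5,62],1.334)"
```

```text
time_s: 24.88
eef_pos: [449.6, -13.8, 61.9]
ee_rot: [0.702, -0.702, 0.083, -0.083]
force: [-0.3, 0.2, -0.5]
grip_width: -0.0
t 24.93 pos [449.5 -13.9  61.8] yaw 1.3341 w 0.001 F [-0.1  0.   0.2] q6 -1.63
shift cm [ 0.03 -0.02 -3.65] turn [-0.  0. -0.] rows 0.9
```

View pics/pu3c.png

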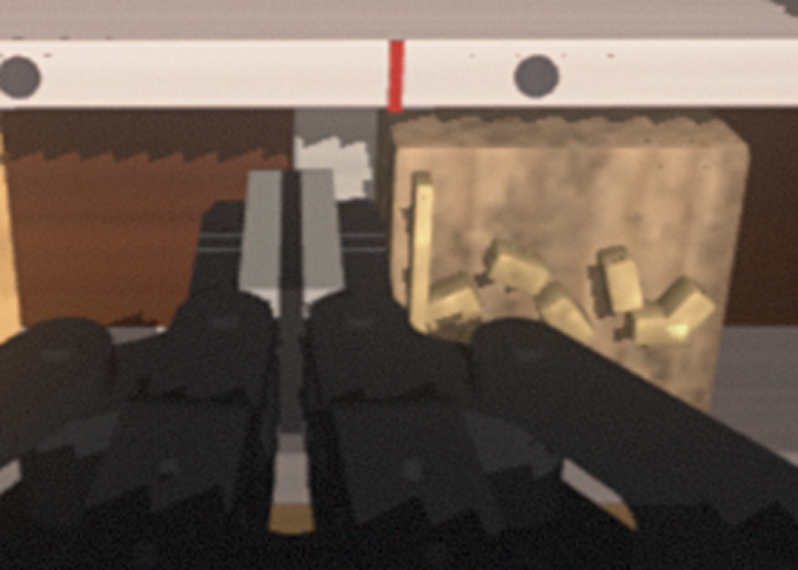

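Run:
```python
from m import *
P=lambda a:np.array(a)/2.85+[180,200]
meas('pu3.json',P,(393,150),(749,150),(395.5,110),(397.5,41))
```

```text
width 48.49243872192494 yaw err -0.0016182556605575105 line yaw 0.006136140589535738 edge-line -0.38332998273459185 -0.3201778429272453 ctr-line 23.86298111282297
```

```bash
python3 -m inch '[0,0,0.07,0,0,0,0,0,0.07,0,0,0,0,0,0.07,0,0,0,0,0,-1,0,0,0,0,0,-2.5,0,0,0,0,-2,-2.5,0,0,0,0,-5,-2.5,0,0,0,-1,-8,-2.5,0,0,0]' 1 30
python3 -m inch '[-3,-1,4,0,0,0,-3,-1,4,0,0,0,-3,-1,4,0,0,0,-3,-1,4,0,0,0,-3,-1,4,0,0,0]' 1 30
python3 -c "
from h import *
import json
k=ctrl.get_calibration('wrist'); 
snap('wrist','f1'); json.dump({a:np.array(b).tolist() for a,b in k.items()},open('f1.json','w'))
snap('side','f1s');snap('top','f1t')
goto([441.3,-49.5,62],1.334)"
```

```text
time_s: 25.6
eef_pos: [434.1, -37.0, 142.7]
ee_rot: [0.702, -0.702, 0.084, -0.084]
force: [0.3, 0.3, 0.3]
grip_width: -0.002
time_s: 26.02
eef_pos: [414.4, 9.2, 151.4]
ee_rot: [-0.702, 0.702, -0.084, 0.083]
force: [-0.4, -0.3, 0.8]
grip_width: 0.001
t 26.17 pos [414.3   9.3 151.4] yaw 1.3332 w -0.001 F [-0.3  0.1  0.4] q6 -1.6
shift cm [ 4.02  8.93 -5.08] turn [ 0.    -0.001 -0.001] rows 2.6
```

View pics/f1.png

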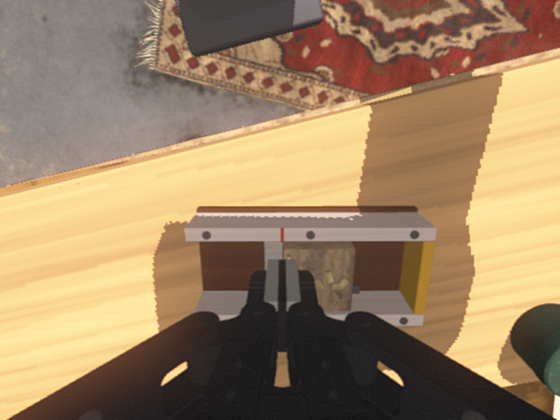

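View pics/f1s.png

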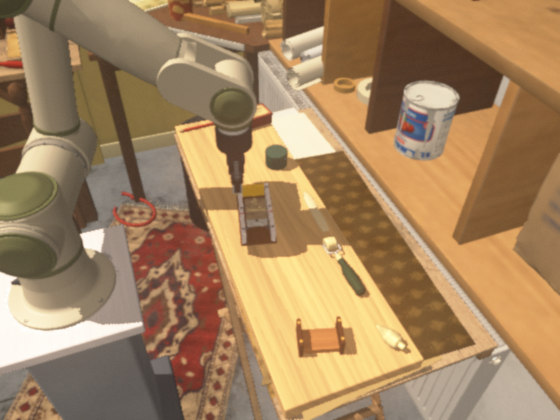

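```bash
python3 -m inch '[-4,-3,2,0,0,0,-6,-6,2,0,0,0,-6,-6,2,0,0,0,-6,-6,2,0,0,0,-6,-6,2,0,0,0]' -1 30
python3 -c "
from h import *
import json
k=ctrl.get_calibration('wrist'); 
snap('wrist','f2'); json.dump({a:np.array(b).tolist() for a,b in k.items()},open('f2.json','w'))
im=cv2.imread('pics/f2.png')[225:355,170:420]
cv2.imwrite('pics/f2c.png',cv2.resize(im,None,fx=3.2,fy=3.2,interpolation=cv2.INTER_CUBIC))
print(im.shape);goto([441.3,-49.5,62],1.334)"
```

```text
time_s: 26.58
eef_pos: [360.9, 43.1, 211.4]
ee_rot: [-0.702, 0.702, -0.084, 0.084]
force: [1.0, 0.3, -0.7]
grip_width: 0.71
(130, 250, 3)
t 26.63 pos [360.8  43.1 211. ] yaw 1.3334 w 0.796 F [ 1.2 -0.1 -0.3] q6 -1.54
shift cm [10.02 14.89 -7.1 ] turn [ 0.    -0.001 -0.001] rows 4.6
```

View pics/f2c.png

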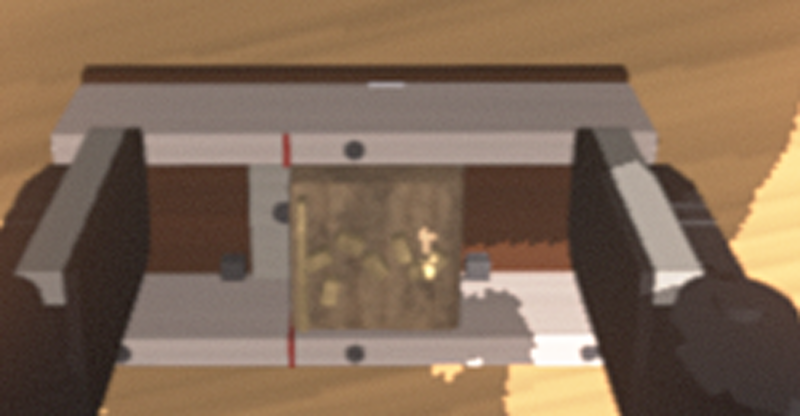

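```bash
python3 -m inch '[0,-2,0,0,0,0,0,-2,0,0,0,0,0,-2,0,0,0,0,0,-2,0,0,0,0]'
python3 - <<'E'
from m import *
P=lambda a:np.array(a)/3.2+[170,225]
meas('f2.json',P,(291,183),(464,183),(287,164),(285.5,134))
meas('f2.json',P,(292,328),(458,327),(292,329),(292,365))
print(ctrl.finish_job())
E
```

```text
time_s: 26.97
eef_pos: [360.5, 43.3, 230.6]
ee_rot: [0.702, -0.702, 0.084, -0.083]
force: [-0.6, 0.3, -0.1]
grip_width: 1.001
width 48.595394204948775 yaw err -0.0021429027596482353 line yaw 0.02300992944525196 edge-line 1.1413091210294273 1.3592398006668034 ctr-line 25.439079548439
width 48.90852776343427 yaw err 0.004809947854873098 line yaw 3.1214994733831087 edge-line 0.15019404995837635 0.40515477574873543 ctr-line 24.604233386502575
the job is handed in; nothing more can be done
None
```

The job is done and handed in at about 27 s of the 72 s allowed; the hand-in gave no verdict.

- **Plate:** I took it from the cradle by its long sides and set it down on the board. I then took it again by its short ends and lowered it onto the channel floor between the stubs. With the gripper away, its centre measured within about 1 mm of the bed's centre. In the last picture it still lay between the stubs, about 1.4 mm from one of them.
- **Block:** I set it on the plate about 20 mm short of the red line and let go. I then pushed it with the shut fingers until it reached the line, and backed the gripper off clear.
- **Last check:** The block's trailing edge measured +0.2 to +1.4 mm from the line, and its centre 24.6 to 25.4 mm from it (25 wanted). It was square to the channel within about 0.005 rad.

The red line itself measured about 0.02 rad off square at one fence. The block's measured width came out 1 to 1.5 mm short of its true 50 mm. I took both as camera error, small against the 3.5 mm tolerance.

I did not measure the wax tin, seam roller or bone folder again afterwards. They show in their places in the side picture taken after the push, and no move of mine went near them.

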